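Fold-out peg: rehang the capsule plate, fold the emptied peg away

TASK

Swing the folded orange-knobbed peg all the way down to its stop, lift the perforated capsule plate off the blue-knobbed peg and hang it by its slot on the orange one, then fold the emptied blue peg up fully flat against its post. The orange peg's bracket is clamped at a height nobody has measured: feel for it, and do not shove the bracket along its slot or jam the plate against pegs or posts (stay below about 15 N). Leave the bowl, jar and beaker where they stand.

Things in the scene. Friction and masses are not known exactly. Their poses are not given: they have to be found in the camera images.
- post_a: fixed upright steel panel on a dark foot, the post of the blue-knobbed peg. Panel 90 wide (y), 12 thick, top 225 mm above the table; foot 110 x 110 x 10, 35 in front of the face. Origin on the table under the middle of the panel's front face; x points out of the front face (roughly away from the robot), y along the panel's width, z up
- hinge_a (a point): middle of the blue peg's level hinge axis (along y of post_a), at x = 26, y = 0, z = 190 mm of post_a, in an aluminium bracket 44 wide and 26 high bolted to the panel. The peg: a steel rod 10 mm thick from the hinge to a disc-shaped knob 24 in diameter and 12 thick, its middle 56 and its outer face 62 mm from the hinge axis
- peg_a (a joint): hinge angle q of the blue-knobbed peg: 0 = folded, straight up along the panel; 1.571 = level, straight out along post_a's x; both are hard stops. Knob middle: x = 26 + 56 sin q, z = hinge height + 56 cos q. The hinge is stiff (friction 0.22 N m, 4 N at the knob), stays where it is left, no spring. Starts level, carrying the plate
- post_b: fixed post like post_a (same panel, foot and frame) for the orange-knobbed peg, with a black slot up its front. The peg's black bracket is clamped in the slot: hinge axis at x = 26, y = 0 and anywhere from z = 168 to 212 mm, unmeasured; pushed up or down with over 20 N it slips. The folded peg's knob stands above the panel: its top, 62 mm over the hinge, can be felt
- peg_b (a joint): hinge angle of the orange-knobbed peg on post_b, same make, sizes and stiffness as peg_a: 0 = folded straight up, 1.571 = level, on its stop. Starts folded or nearly so (up to 0.15)
- plate: perforated steel plate, 80 wide (y), 4 thick (x), 0.2 kg. Origin: middle of its hanging slot, a window 40 wide, 28 high; z up, x normal to the plate, along the peg. Reaches 96 mm below the origin. Starts hanging on the blue peg, slot's upper edge on the rod, origin 9 mm below the peg's axis. To pass the knob the slot must be centred on it: 2 mm play above and below, 8 mm each side
- grip (a point): middle of the plate's white grip block, 41 mm above the plate's origin: 30 wide (y), 12 thick (x), 36 high, on the plate's upper edge; take it from above. Axes as the plate's
- bowl: white bowl, 110 mm across, 50 high; origin under its middle. Leave it alone
- jar: amber jar with a white lid, 50 mm across, 60 high; origin under its middle. Leave it alone
- beaker: open steel beaker, 56 mm across, 55 high; origin under its middle. Leave it alone
Mind the look-alikes: they are no part of the job. There is more than one size of the plate; the job needs the smaller.

How it is judged:
On the way, in this order (a step that is already met when the one before it is completed fails the run):
1. the orange peg is swung down to its stop (within 0.1 rad) (value of joint peg_b above 1.47 rad), for 0.2 s.
2. the plate hangs by its slot on the orange peg, released and at rest (value of joint peg_b above 1.47 rad and x of plate in the frame of post_b between 0.028 and 0.076 m and y of plate in the frame of post_b between -0.02 and 0.02 m and z of plate in the frame of post_b between 0.145 and 0.215 m and angle between plate's own z axis and vertical below 0.25 rad and linear speed of plate below 0.03 m/s and contact force between the fingers and plate below 0.1 N), for 0.3 s.
3. the blue peg is folded up flat (within 0.06 rad of its stop) (value of joint peg_a below 0.06 rad), for 0.2 s.
At the end, for the whole second after the job is handed in: orange peg down (angle above 1.47); plate hanging on it by its slot, released, at rest, upright within 0.25 rad, its origin 28 to 76 mm in front of post_b's face, within 20 mm of its middle and 145 to 215 mm high; blue peg folded up within 0.06 rad of its stop (all of step 2 and value of joint peg_a below 0.06 rad); the robot touches nothing.
It fails at once if the plate is pressed against a post or its peg with more than 20 N (contact force between plate and post_a above 20 N or contact force between plate and post_b above 20 N).
It fails at once if the orange peg's bracket is shoved more than 3 mm along its slot (distance of bracket_b_c0 from where it was at the start of the episode above 0.003 m).
It fails at once if the bowl, jar or beaker is moved by more than 15 mm (distance of any of bowl, jar, beaker from where it was at the start of the episode above 0.015 m).
It also fails if it takes over 72 s, if anything falls off the work surface, if the arm or the gripper's body presses on something with over 40 N, if the wrist force passes 120 N, or if a joint passes its speed limit or range.

ROBOT

A 7-joint arm with a two-finger parallel gripper is mounted at the origin on the work surface. World frame = base frame: x ahead of the robot, y to its left, z up, the work surface at z = 0. Lengths are in m, angles in rad, forces in N, time in s.
With the tool pointing down it reaches from about 0.375 to 0.925 m from the base axis. Payload 3.1 kg.
Tool frame: the origin (TCP) lies at the very end of the fingers, on their centre line; the grasp point (between the pads) lies 19 mm behind it; z points along the fingers, y is the direction in which the jaws open and shut (so a half turn about z gives the same grasp; the last joint's range is limited). The gripper opens to 85 mm and grips with 20 to 120 N. Pads are 22 mm wide; open, the fingers measure 114 mm over their backs; the gripper's body (76 mm by 85 mm) begins 54 mm behind the grasp point. The pads swing forward as they close: fully open they stand 13 mm farther back than shut.
Start: joints at [1.188, 0.383, 0.044, 1.598, -0.018, 1.161, -0.05], TCP at [0.183, -0.624, 0.231] pointing down, gripper open.
Joint ranges: [-2.61, 2.61], [-0.41, 2.15], [-1.48, 1.57], [0, 2.5], [-1.57, 4.71], [0.05, 1.97], [-2.85, 2.85]. Speed limits (rad/s): [2.79, 2.79, 3.14, 3.14, 3.14, 3.14, 3.14].

INTERFACE

Orientations are given as a unit quaternion [w, x, y, z].
In Python, from plant import status, cams, arm gives the robot as it stands.
- The arm moves only by the tool play_rows, never from a script. Its arguments are lists of equal length, an entry for each row: "linear": the shift along the world's x, y, z in cm, a list of three; "spin": the turn about the world's z in degrees; "claw": the opening in per cent of the stroke, from 0 (shut) to 100 (fully open). In form: {"linear": [[dx, dy, dz], ...], "spin": [spin, ...], "claw": [claw, ...]}. A call has 1 to 20 rows; each row shifts and turns the pose as measured when the row begins; what a row does not reach is not made up. A row lasts 1/8 s, in which the tool goes at most 62.5 mm and 10.7 degrees, less where a joint would pass 70% of its speed; a pose out of reach is approached as far as the arm can. A call is refused whole if a number of a shift passes 6.25 or a number of a turn 10.7, either way. A call with a gripper value outside its range is refused whole. The fingers move at their own pace and stop on an object; "force" is the grip in N (left out, the last holds). Time passes only in rows, so rows that do not move let the fingers close. It gives the time, the measured TCP pose, the force and the opening at its end, in the units of the state.
- status.get_obs(): the state, without advancing time (a new reading comes with each control period).
- cams.snapshot(name): name is "scene" or "top" or "wrist"; returns the picture (384x512x3 uint8, red, green, blue); there is no depth.
- cams.camera_model(name): a dict with "K" (3x3 intrinsics, pixels), "D" ([k1, k2, p1, p2, k3] as OpenCV has them; the pictures are not rectified), "R" (3x3) and "t" (3): a world point X has camera coordinates R X + t. Camera axes: x right, y down, z forward; pixel columns grow to the right and rows downward; lengths in m; the calibration is good to about 2 mm. A picture is of the moment at which its call begins: read the wrist's pose just before it. camera_model takes no time and is no camera call; for the wrist camera it gives the pose at the moment of the call.
- arm.finish_job(): hands the job in, once; it reports no verdict.
The state is a dict: "time": time; "joints": joint angles; "qvel": joint speeds; "effort": joint torques, N m; "eef_pos": TCP position; "ee_rot": TCP orientation; "ft_force": force on the tool from outside, world axes, zero at the start; "torque": the same for the moment, N m; "grip_width": finger opening in m.
Only numpy, scipy, OpenCV 4.12 (cv2) and the standard library are available. Lean on these libraries where they do the work, as an engineer would, in place of code of your own. Each camera call takes 0.05 s, during which the arm holds its last target.

## Working session

There is one attempt and no reset: what is moved stays moved. The work goes in short steps, Python scripts to look and compute and a tool call to move; the robot and the scene stay as the last step left them, time stands still between calls to the robot, and variables do not carry over. Pictures are saved under pics/ and viewed, and the job is handed in when it is done.

Besides the shell and the picture viewer there is one more tool, called after "Emit:" as a command line: name --pt "numbers of a row" for each row, then --argument value for the rest. play_rows: Moves the arm, as the interface text tells. Its arguments: {"type":"object","properties":{"linear":{"type":"array","items":{"type":"array","items":{"type":"number"}}},"spin":{"type":"array","items":{"type":"number"}},"claw":{"type":"array","items":{"type":"number"}},"force":{"type":"number"}},"required":["linear","spin","claw"]}

```bash
ls; mkdir -p pics; python3 - <<'E'
from plant import status,cams,arm
import cv2,json
o=status.get_obs();print(o)
for n in ("scene","top","wrist"):
    im=cams.snapshot(n);cv2.imwrite(f"pics/{n}0.png",im[:,:,::-1]);m=cams.camera_model(n);print(n,m)
E
```

```text
pics
{'time': 0.0, 'joints': array([ 1.18819849,  0.38387948,  0.04384925,  1.59958145, -0.01789103,
        1.16120287, -0.04988719]), 'qvel': array([-0.0004562 ,  0.0003943 , -0.00028681, -0.00035795,  0.00061444,
        0.00178309, -0.00104881]), 'effort': array([ 2.51883366e-04, -4.33456063e+01,  1.02490190e+00, -2.49513960e+01,
        1.05961645e-02,  1.14192901e-02,  8.60570196e-06]), 'eef_pos': array([ 0.18234154, -0.62291103,  0.22985522]), 'ee_rot': array([-1.31199848e-03,  9.89871699e-01,  1.41958534e-01, -2.68765132e-04]), 'ft_force': array([-0.36091252,  0.57849829,  0.44243389]), 'torque': array([-0.023625  , -0.05079633, -0.07593757]), 'grip_width': 0.08538296584371739}
scene {'K': array([[373.87520122,   0.        , 253.58103028],
       [  0.        , 373.87520122, 187.83508277],
       [  0.        ,   0.        ,   1.        ]]), 'D': array([-0.05379324,  0.        ,  0.        ,  0.        ,  0.        ]), 'R': array([[ 0.76991484,  0.63789284, -0.01799612],
       [ 0.37866451, -0.4793709 , -0.79171758],
       [-0.51365779,  0.60274063, -0.61062215]]), 't': arr
[... 234 characters left out ...]
  0.        ,  0.        ,  0.        ,  0.        ]), 'R': array([[-0.02583546, -0.99943174, -0.02165001],
       [-0.99046179,  0.02852373, -0.13480293],
       [ 0.13534387,  0.01796082, -0.99063588]]), 't': array([0.05647646, 0.56780013, 0.98942364])}
wrist {'K': array([[337.41167443,   0.        , 257.82629196],
       [  0.        , 337.41167443, 195.50151147],
       [  0.        ,   0.        ,   1.        ]]), 'D': array([0.00576753, 0.        , 0.        , 0.        , 0.        ]), 'R': array([[ 0.28163243, -0.95952108, -0.00156967],
       [-0.91351806, -0.26862966,  0.30548789],
       [-0.29354373, -0.08460138, -0.95219467]]), 't': array([-0.64936665, -0.03963663,  0.37975684])}
```

View pics/scene0.png

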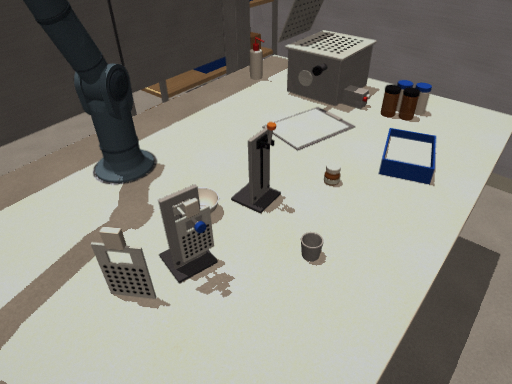

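View pics/top0.png

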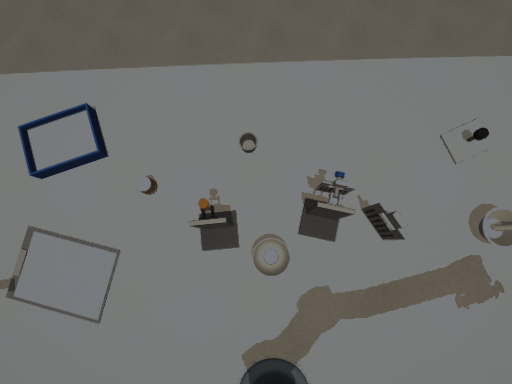

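View pics/wrist0.png

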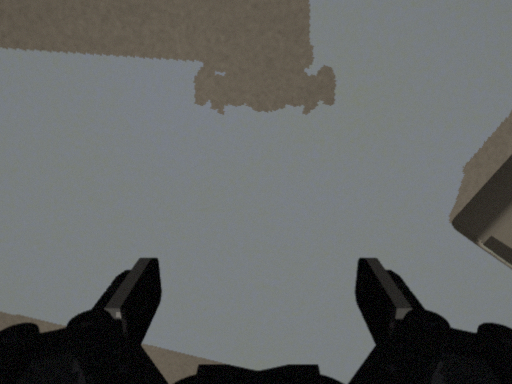

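```bash
python3 - <<'E'
import cv2,numpy as np
t=cv2.imread("pics/top0.png");s=cv2.imread("pics/scene0.png")
cv2.imwrite("pics/c1.png",np.hstack([cv2.resize(t[160:260,165:265],(400,400),interpolation=2)*1,cv2.resize(t[155:255,285:385],(400,400),interpolation=2)]))
cv2.imwrite("pics/c2.png",np.hstack([cv2.resize(s[110:220,215:315],(400,440),interpolation=2),cv2.resize(s[175:285,150:250],(400,440),interpolation=2)]))
E
```

```text
(no output)
```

View pics/c1.png

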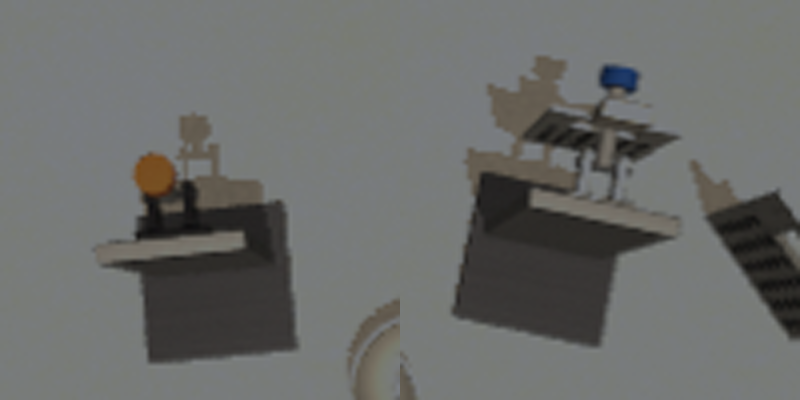

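View pics/c2.png

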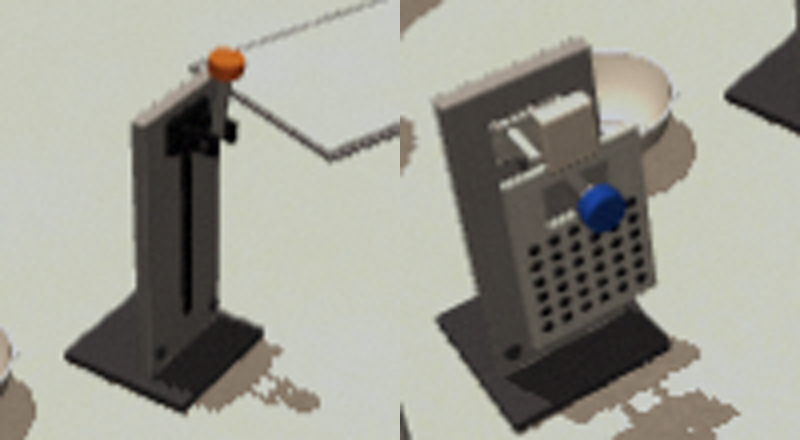

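```bash
cat > h.py <<'E'
import numpy as np,cv2
from scipy.optimize import least_squares
from plant import status,cams,arm
def M(n):
    m=cams.camera_model(n);return m
def proj(m,X):
    X=np.atleast_2d(X)
    return cv2.projectPoints(X.reshape(-1,1,3),cv2.Rodrigues(m['R'])[0],m['t'],m['K'],m['D'])[0].reshape(-1,2)
def T(p,L):
    L=np.atleast_2d(L)*1e-3;c,s=np.cos(p[2]),np.sin(p[2])
    return np.c_[p[0]+c*L[:,0]-s*L[:,1],p[1]+s*L[:,0]+c*L[:,1],L[:,2]]
def tri(obs):
    # obs list of (model,px)
    f=lambda X:np.concatenate([proj(m,X)[0]-u for m,u in obs])
    r=least_squares(f,[.4,0,.2]);return r.x,r.fun
def snap(n,f,crop=None,s=1):
    im=cams.snapshot(n)[:,:,::-1]
    if crop: a,b,c,d=crop;im=im[b:d,a:c]
    if s!=1: im=cv2.resize(im,None,fx=s,fy=s,interpolation=cv2.INTER_CUBIC)
    cv2.imwrite(f"pics/{f}.png",im)
E
python3 - <<'E'
from h import *
t,s=M("top"),M("scene")
B=[(t,[0,45,225],[188.75,221.5]),(t,[0,-45,225],[226,218.5]),(t,[-12,-45,225],[226.2,221.7]),(t,[-12,45,225],[190,226]),
(t,[-75,55,10],[202,250.5]),(t,[-75,-55,10],[239.5,247]),(t,[35,-55,10],[236.2,210.5]),
(s,[0,-45,225],[252,141.7]),(s,[-75,-55,10],[231.2,198.7]),(s,[35,-55,10],[261.2,212.7]),(s,[35,55,10],[280.5,191.7])]
A=[(t,[0,45,225],[317.5,202.5]),(t,[0,-45,225],[355.5,209]),(t,[-12,45,225],[317.5,206.7]),(t,[-12,-45,225],[354.5,214.2]),
(t,[-75,55,10],[298.2,233.7]),(t,[-75,-55,10],[335,241.7]),(t,[35,55,10],[306,198]),
(s,[0,-45,225],[161.2,202]),(s,[0,45,225],[197.5,187.5]),(s,[-75,-55,10],[159.2,255]),(s,[35,-55,10],[180,282.5]),(s,[35,55,10],[217.5,260.7]),(s,[82,0,190],[200.2,227]),(t,[82,0,190],[339.5,175])]
for n,L,x0 in(("A",A,[.45,-.2,0]),("B",B,[.4,.15,0])):
    f=lambda p:np.concatenate([proj(m,T(p,x))[0]-u for m,x,u in L])
    r=least_squares(f,x0,loss='soft_l1');print(n,r.x.round(4));print(r.fun.reshape(-1,2).round(1).tolist())
    if n=="B":
        k,res=tri([(t,[203.5,203.7]),(s,[271.5,126.2])]);print(k,res)
        d=k-[*r.x[:2],0];c,sn=np.cos(r.x[2]),np.sin(r.x[2]);print("knob in post_b",d[0]*c+d[1]*sn,-d[0]*sn+d[1]*c,d[2])
E
```

```text
A [ 0.5111 -0.1581 -0.2259]
[[0.1, -1.5], [-0.2, -0.6], [-0.8, -0.8], [-0.1, -0.8], [-0.0, -0.3], [0.1, -0.8], [-1.1, -0.9], [-2.2, 0.2], [-1.1, -1.7], [-2.2, -1.1], [-2.3, -1.2], [-0.7, -1.2], [-0.4, -0.3], [-0.5, -1.0]]
B [0.4868 0.1478 0.0872]
[[-0.3, -0.8], [0.2, -2.1], [0.5, -0.3], [-1.1, -0.2], [0.2, 0.2], [-0.2, -0.5], [-0.9, -1.1], [-2.2, -0.5], [-2.0, -0.9], [-1.6, -1.5], [-0.8, -0.4]]
[0.52010372 0.15259248 0.25637321] [-0.49265727 -0.50653882 -0.77535497  0.16108754]
knob in post_b 0.03357961881391641 0.001910698018731601 0.2563732067044954
```

```bash
python3 - <<'E'
from h import *
m=M("wrist");print("cam",-m['R'].T@m['t'],"fwd",m['R'][2],"down",m['R'][1]);print(status.get_obs()['eef_pos'])
E
```

```text
cam [ 0.25814917 -0.60160062  0.37269166] fwd [-0.29354373 -0.08460138 -0.95219467] down [-0.91351806 -0.26862966  0.30548789]
[ 0.18240337 -0.62310117  0.23016057]
```

Emit:
play_rows --pt "0 0 5" --pt "0 0 5" --pt "4 4 3" --pt "4 4 0" --pt "4 4 0" --pt "4 4 0" --pt "4 4 0" --pt "2 5 0" --pt "2 5 0" --pt "2 5 0" --pt "2 5 0" --spin '[0, 0, 0, 0, 0, 0, 0, 0, 0, 0, 0]' --claw '[50, 50, 50, 50, 50, 50, 50, 50, 50, 50, 50]'

```text
time: 1.52
eef_pos: [0.4611, -0.2124, 0.3573]
ee_rot: [-0.004, 0.991, 0.135, -0.002]
ft_force: [1.5, 0.2, 0.6]
grip_width: 0.0426
```

```bash
python3 - <<'E'
from h import *
snap("wrist","w1",s=1.5);m=M("wrist")
import pickle;pickle.dump(m,open("m1.pkl","wb"));print(status.get_obs()['eef_pos'])
E
```

```text
[ 0.46481233 -0.2019129   0.35760761]
```

View pics/w1.png

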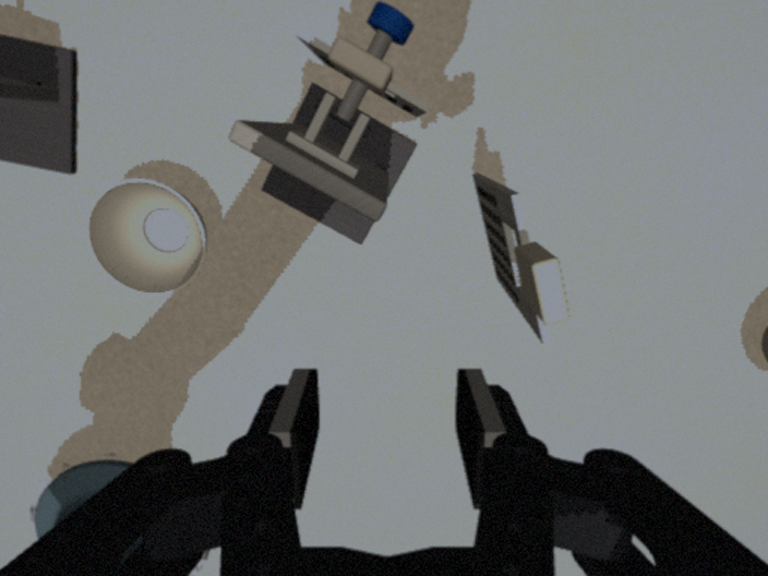

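Emit:
play_rows --pt "-0.5 4 0" --pt "-0.5 4 0" --pt "-0.5 4 0" --pt "-0.5 4 0" --pt "-0.5 4 0" --pt "-0.5 4 0" --pt "-0.5 4 0" --pt "-0.5 3 0" --pt "0 0 0" --pt "0 0 0" --spin '[-3, -3, -3, -1.5, 0, 0, 0, 0, 0, 0]' --claw '[0, 0, 0, 0, 0, 0, 0, 0, 0, 0]'

```text
time: 2.82
eef_pos: [0.4203, 0.1185, 0.3549]
ee_rot: [-0.006, 0.999, 0.051, -0.002]
ft_force: [0.5, -0.2, -0.0]
grip_width: -0.0002
```

```bash
python3 - <<'E'
from h import *
m=M("wrist");snap("wrist","w2",s=1.5)
import pickle;pickle.dump(m,open("m2.pkl","wb"));print(status.get_obs())
E
```

```text
{'time': 2.875, 'joints': array([ 0.36823833, -0.11435343, -0.66084208,  1.88377085, -0.0848339 ,
        1.34928581, -1.73940678]), 'qvel': array([ 0.0075311 , -0.00129635,  0.00633308, -0.0025348 , -0.00498157,
       -0.00045838, -0.00352555]), 'effort': array([ 1.61495944e-01, -1.64373368e+01,  1.92346394e+00, -2.64924914e+01,
        5.53475856e-02, -4.07586806e-03,  2.26439166e-03]), 'eef_pos': array([0.42028314, 0.1186438 , 0.35493225]), 'ee_rot': array([-0.00612185,  0.9986767 ,  0.05103662, -0.00162243]), 'ft_force': array([ 0.54274597, -0.82386987, -0.46065688]), 'torque': array([-0.01514998, -0.05133551,  0.0149204 ]), 'grip_width': -0.00030422515239861216}
```

View pics/w2.png

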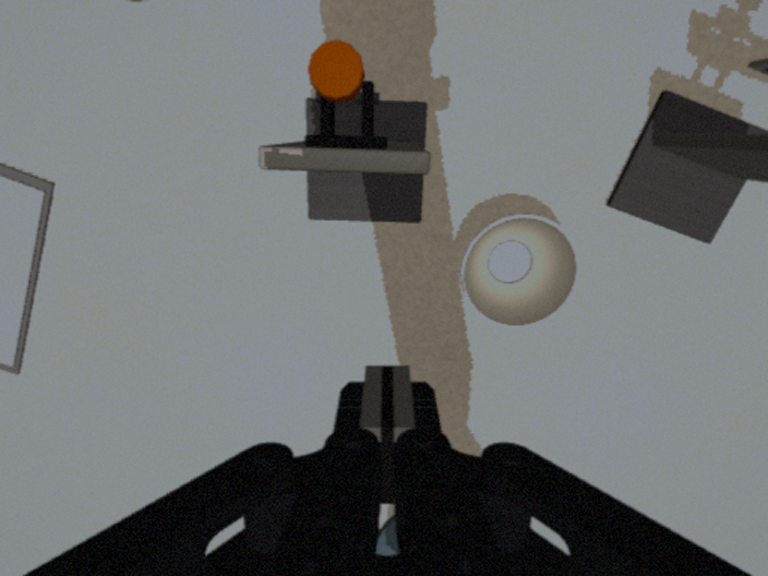

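```bash
cat > fit.py <<'E'
from h import *
import pickle
t,s=M("top"),M("scene");w1=pickle.load(open("m1.pkl","rb"));w2=pickle.load(open("m2.pkl","rb"))
q=lambda L:[(m,x,np.array(u)-.375) for m,x,u in L]
W=lambda a:np.array(a)/1.5-.17
B=q([(t,[0,45,225],[188.75,221.5]),(t,[0,-45,225],[226,218.5]),(t,[-12,-45,225],[226.2,221.7]),(t,[-12,45,225],[190,226]),
(t,[-75,55,10],[202,250.5]),(t,[-75,-55,10],[239.5,247]),(t,[35,-55,10],[236.2,210.5]),
(s,[0,-45,225],[252,141.7]),(s,[-75,-55,10],[231.2,198.7]),(s,[35,-55,10],[261.2,212.7]),(s,[35,55,10],[280.5,191.7])])
B+=[(w2,x,W(u)) for x,u in [([0,45,225],(260,147)),([0,-45,225],(430,150)),([-12,45,225],(262,169)),([-12,-45,225],(430,173)),([-75,55,10],(308,219)),([-75,-55,10],(421,222)),([35,-55,10],(427,103))]]
A=q([(t,[0,45,225],[317.5,202.5]),(t,[0,-45,225],[355.5,209]),(t,[-12,45,225],[317.5,206.7]),(t,[-12,-45,225],[354.5,214.2]),
(t,[-75,55,10],[298.2,233.7]),(t,[-75,-55,10],[335,241.7]),(t,[35,55,10],[306,198]),
(s,[0,-45,225],[161.2,202]),(s,[0,45,225],[197.5,187.5]),(s,[-75,-55,10],[159.2,255]),(s,[35,-55,10],[180,282.5]),(s,[35,55,10],[217.5,260.7]),(s,[82,0,190],[200.2,227]),(t,[82,0,190],[339.5,175])])
A+=[(w1,x,W(u)) for x,u in [([0,45,225],(240,122)),([0,-45,225],(387,200)),([-12,45,225],(232,140)),([-12,-45,225],(377,219)),([-75,55,10],(263,188)),([-75,-55,10],(362,244)),([35,-55,10],(417,146)),([82,0,190],(390,23))]]
for n,L,x0 in(("A",A,[.45,-.2,0]),("B",B,[.4,.15,0])):
    f=lambda p:np.concatenate([proj(m,T(p,x))[0]-u for m,x,u in L])
    r=least_squares(f,x0,loss='soft_l1');print(n,r.x.round(4));print(r.fun.reshape(-1,2).round(1).tolist())
    if n=="B":
        k,res=tri([(t,[203.1,203.3]),(s,[271.1,125.8]),(w2,W((337,69)))]);print(k,res)
        d=k-[*r.x[:2],0];c,sn=np.cos(r.x[2]),np.sin(r.x[2]);print("knob in post_b",d[0]*c+d[1]*sn,-d[0]*sn+d[1]*c,d[2])
E
python3 fit.py
```

```text
A [ 0.5138 -0.1484 -0.2212]
[[-3.7, -2.0], [-4.0, -1.3], [-4.6, -1.3], [-3.8, -1.5], [-2.9, -0.6], [-2.7, -1.3], [-4.1, -1.3], [2.6, -1.2], [3.3, -3.1], [1.8, -2.3], [2.0, -2.7], [3.1, -2.7], [4.4, -2.0], [-4.3, -1.6], [0.3, -1.0], [3.8, 4.1], [-0.6, 1.2], [3.3, 4.2], [0.6, 2.8], [1.9, 2.1], [2.7, -0.1], [2.9, 2.0]]
B [0.4876 0.1485 0.0802]
[[-0.3, -0.9], [0.2, -1.9], [0.5, -0.1], [-1.1, -0.3], [0.1, 0.2], [-0.2, -0.3], [-0.7, -0.9], [-1.5, -0.2], [-1.3, -0.7], [-1.0, -1.2], [0.0, 0.1], [-1.4, -0.7], [1.1, 0.1], [-1.9, 0.5], [0.4, 0.6], [0.2, 0.4], [0.7, 0.3], [0.3, -1.5]]
[0.52143158 0.15151071 0.25876999] [ 0.20458098 -0.81043959 -0.21255651  0.04012417 -0.11999507  0.16623172]
knob in post_b 0.0339164506464744 0.0002627482667929377 0.25876998665054773
```

Emit:
play_rows --pt "3.5 1.1 0" --pt "3.5 1.1 0" --pt "3 1 -2" --pt "0 0 -3" --pt "0 0 -1" --pt "0 0 -0.3" --pt "0 0 0" --spin '[-1.2, 0, 0, 0, 0, 0, 0]' --claw '[0, 0, 0, 0, 0, 0, 0]'

```text
time: 3.75
eef_pos: [0.527, 0.1395, 0.2898]
ee_rot: [-0.004, 1.0, 0.03, -0.001]
ft_force: [0.2, -0.3, -0.3]
grip_width: 0.0001
```

Emit:
play_rows --pt "-0.5 1.2 -0.5" --pt "0 0 -0.5" --pt "0 0 0" --spin '[1, 0, 0]' --claw '[0, 0, 0]'

```text
time: 4.12
eef_pos: [0.5222, 0.1531, 0.2817]
ee_rot: [-0.004, 0.999, 0.04, 0.001]
ft_force: [-0.0, 0.0, 0.0]
grip_width: -0.0002
```

Step down in small rows, watching force.

Emit:
play_rows --pt "0 0 -0.4" --pt "0 0 -0.4" --pt "0 0 -0.3" --pt "0 0 0" --spin '[0, 0, 0, 0]' --claw '[0, 0, 0, 0]'

```text
time: 4.62
eef_pos: [0.5223, 0.1529, 0.27]
ee_rot: [-0.004, 0.999, 0.04, 0.001]
ft_force: [-0.2, -0.8, 0.2]
grip_width: 0.0002
```

Emit:
play_rows --pt "0 0 -0.2" --pt "0 0 0" --spin '[0, 0]' --claw '[0, 0]'

```text
time: 4.88
eef_pos: [0.5225, 0.1528, 0.2679]
ee_rot: [-0.004, 0.999, 0.04, 0.001]
ft_force: [0.6, 0.2, -0.4]
grip_width: 0.0001
```

Emit:
play_rows --pt "0 0 -0.2" --pt "0 0 0" --spin '[0, 0]' --claw '[0, 0]'

```text
time: 5.12
eef_pos: [0.5226, 0.1528, 0.2659]
ee_rot: [-0.004, 0.999, 0.04, 0.001]
ft_force: [-0.2, 0.1, 0.3]
grip_width: 0.0003
```

Emit:
play_rows --pt "0 0 -0.15" --pt "0 0 0" --spin '[0, 0]' --claw '[0, 0]'

```text
time: 5.38
eef_pos: [0.5232, 0.153, 0.2654]
ee_rot: [-0.004, 0.999, 0.039, 0.002]
ft_force: [-1.1, 0.0, 0.3]
grip_width: 0.0001
```

Emit:
play_rows --pt "0 0 -0.15" --pt "0 0 0" --spin '[0, 0]' --claw '[0, 0]'

```text
time: 5.62
eef_pos: [0.5236, 0.1532, 0.2653]
ee_rot: [-0.004, 0.999, 0.039, 0.003]
ft_force: [-1.4, 0.1, 0.7]
grip_width: -0.0
```

Emit:
play_rows --pt "0 0 2" --pt "-1.8 -0.2 0.2" --pt "-1.8 -0.2 0" --pt "0 0 -2" --pt "0 0 -2" --pt "0 0 0" --spin '[0, 0, 0, 0, 0, 0]' --claw '[0, 0, 0, 0, 0, 0]'

```text
time: 6.38
eef_pos: [0.4858, 0.1487, 0.2444]
ee_rot: [-0.004, 0.999, 0.04, 0.002]
ft_force: [-0.3, 0.1, -0.7]
grip_width: 0.0005
```

Emit:
play_rows --pt "0.5 0.04 0.1" --pt "0.5 0.04 0" --pt "0.5 0.04 0" --pt "0.5 0.04 0" --pt "0 0 0" --spin '[0, 0, 0, 0, 0]' --claw '[0, 0, 0, 0, 0]'

```text
time: 7.0
eef_pos: [0.5057, 0.1505, 0.2465]
ee_rot: [-0.004, 0.999, 0.04, 0.0]
ft_force: [-2.9, -0.7, 2.0]
grip_width: -0.0003
```

Emit:
play_rows --pt "0.5 0.04 -0.12" --pt "0.5 0.04 -0.15" --pt "0.5 0.04 -0.2" --pt "0.5 0.04 -0.25" --spin '[0, 0, 0, 0]' --claw '[0, 0, 0, 0]'

```text
time: 7.5
eef_pos: [0.5272, 0.1522, 0.2399]
ee_rot: [-0.003, 0.999, 0.039, 0.001]
ft_force: [-3.5, -1.4, 2.7]
grip_width: 0.0001
```

Emit:
play_rows --pt "0.45 0.03 -0.4" --pt "0.4 0.03 -0.4" --pt "0.35 0.03 -0.5" --spin '[0, 0, 0]' --claw '[0, 0, 0]'

```text
time: 7.88
eef_pos: [0.5405, 0.1536, 0.2262]
ee_rot: [-0.004, 0.999, 0.039, 0.001]
ft_force: [-2.5, -0.7, 4.5]
grip_width: -0.0002
```

Emit:
play_rows --pt "0.2 0.02 -0.4" --pt "0.2 0.02 -0.4" --spin '[0, 0]' --claw '[0, 0]'

```text
time: 8.12
eef_pos: [0.5451, 0.1539, 0.2179]
ee_rot: [-0.004, 0.999, 0.039, 0.001]
ft_force: [-4.7, -1.3, 4.2]
grip_width: -0.0003
```

Emit:
play_rows --pt "-0.05 0 -0.3" --pt "-0.05 0 -0.3" --spin '[0, 0]' --claw '[0, 0]'

```text
time: 8.38
eef_pos: [0.5463, 0.1541, 0.2126]
ee_rot: [-0.004, 0.999, 0.039, 0.004]
ft_force: [-1.5, -1.0, 4.4]
grip_width: 0.0001
```

Emit:
play_rows --pt "0 0 -0.2" --spin '[0]' --claw '[0]'

```text
time: 8.5
eef_pos: [0.5468, 0.1541, 0.2109]
ee_rot: [-0.004, 0.999, 0.039, 0.004]
ft_force: [-2.1, -0.4, 4.7]
grip_width: -0.0001
```

Emit:
play_rows --pt "0 0 -0.2" --spin '[0]' --claw '[0]'

```text
time: 8.62
eef_pos: [0.547, 0.1541, 0.2091]
ee_rot: [-0.004, 0.999, 0.039, 0.005]
ft_force: [-2.0, -0.2, 5.2]
grip_width: 0.0001
```

Emit:
play_rows --pt "0 0 -0.15" --spin '[0]' --claw '[0]'

```text
time: 8.75
eef_pos: [0.5472, 0.1541, 0.2077]
ee_rot: [-0.004, 0.999, 0.039, 0.005]
ft_force: [-3.2, -1.7, 5.2]
grip_width: -0.0003
```

Emit:
play_rows --pt "0 0 -0.15" --spin '[0]' --claw '[0]'

```text
time: 8.88
eef_pos: [0.5473, 0.1541, 0.2072]
ee_rot: [-0.004, 0.999, 0.039, 0.005]
ft_force: [-4.0, -1.8, 11.2]
grip_width: -0.0
```

Emit:
play_rows --pt "0 0 -0.15" --spin '[0]' --claw '[0]'

```text
time: 9.0
eef_pos: [0.5473, 0.1541, 0.2071]
ee_rot: [-0.004, 0.999, 0.039, 0.005]
ft_force: [-5.3, -2.7, 12.7]
grip_width: -0.0001
```

Emit:
play_rows --pt "-0.1 0 1" --pt "-0.1 0 4" --pt "0 0 5" --pt "-2 -4 4" --pt "-2 -4 1" --pt "-2 -4 0" --pt "-2 -4 0" --pt "-2 -4 0" --pt "-2 -4 0" --pt "0 -4 0" --pt "0 0 0" --pt "0 0 0" --spin '[0, 0, 0, -3, -3, -3, -3, -3, -2.5, 0, 0, 0]' --claw '[0, 0, 60, 60, 60, 60, 60, 60, 60, 60, 60, 60]'

```text
time: 10.5
eef_pos: [0.4216, -0.132, 0.357]
ee_rot: [-0.005, 0.993, -0.117, 0.011]
ft_force: [-0.3, 0.5, 0.2]
grip_width: 0.0512
```

```bash
python3 - <<'E'
from h import *
m=M("wrist");snap("wrist","w3",s=1.5);m2=M("wrist");print(np.abs(m['t']-m2['t']).max())
import pickle;pickle.dump(m,open("m3.pkl","wb"));o=status.get_obs();print(o['eef_pos'],o['ee_rot'])
snap("scene","s3",(140,100,300,300),3.5)
E
```

```text
0.000564772333620657
[ 0.42150303 -0.13225449  0.35695765] [-0.00446993  0.99311549 -0.11651346  0.01123654]
```

View pics/w3.png

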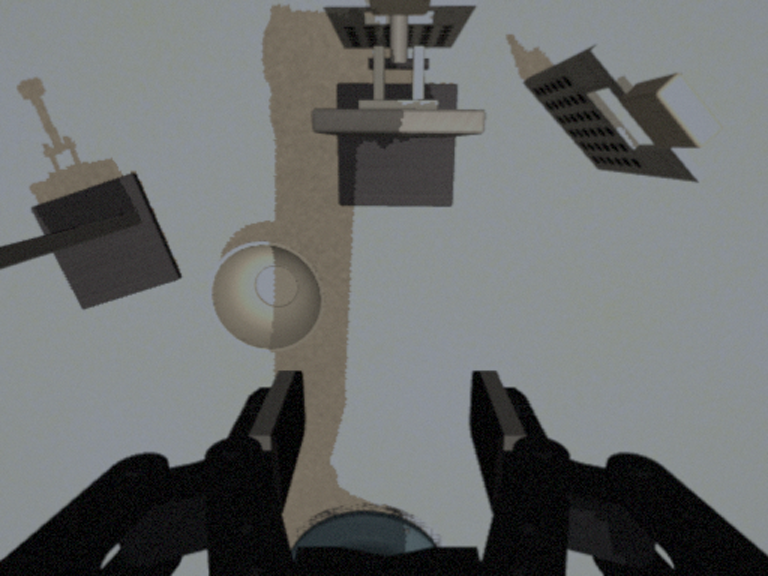

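View pics/s3.png

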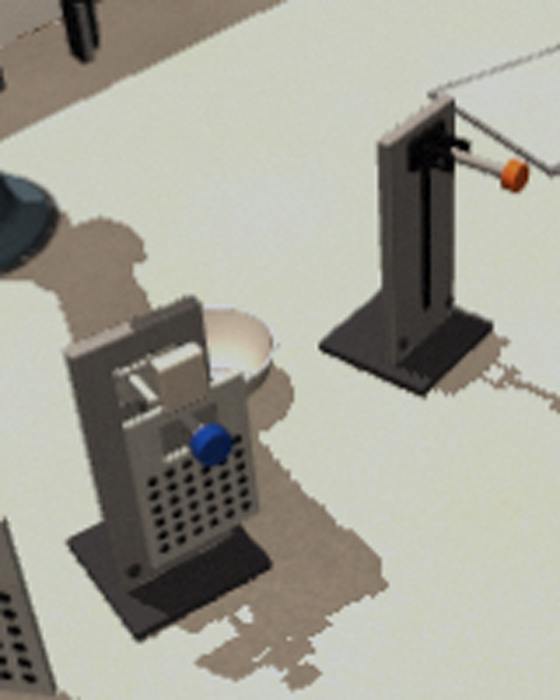

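```bash
cat > fit2.py <<'E'
exec(open("fit.py").read().split("for n,L")[0])
w3=pickle.load(open("m3.pkl","rb"))
A=A[:14]+[(w3,x,W(u)) for x,u in [([0,45,225],(313,109)),([0,-45,225],(485,109)),([-12,45,225],(313,132)),([-12,-45,225],(485,133)),([-75,55,10],(338,205)),([-75,-55,10],(453,206)),([35,-55,10],(457,86))]]
f=lambda p:np.concatenate([proj(m,T(p,x))[0]-u for m,x,u in A])
r=least_squares(f,[.5,-.15,-.2],loss='soft_l1');pa=r.x;print(pa);print(r.fun.reshape(-1,2).round(1).tolist())
S=lambda c:np.array([140,100])+(np.array(c)+.5)/3.5-.5
def pts(g):
    px,py,yw,z=g;c,sn=np.cos(yw),np.sin(yw)
    L=[(6,-15,z+23),(6,15,z+23),(6,-15,z+59),(6,15,z+59),(-6,-15,z+59),(-6,15,z+59),(2,-40,z+23),(2,40,z+23),(2,-40,z-96),(2,40,z-96)]
    return [(px+c*x-sn*y,py+sn*x+c*y,zz) for x,y,zz in L]
U=[(163,410),(208,393),(161,371),(206,354),(150,358),(195,342),(125,424),(246,374),(157,569),(258,516)]
f2=lambda g:(proj(s,T(pa,pts(g)))-np.array([S(u) for u in U])).ravel()
r2=least_squares(f2,[45,0,0,181],loss='soft_l1');print(r2.x);print(r2.fun.reshape(-1,2).round(1).tolist())
print("grip world",T(pa,[r2.x[0],r2.x[1],222]),T(pa,[82,0,190]),T(pa,[r2.x[0],0,222]))
E
python3 fit2.py
```

```text
[ 0.51086661 -0.15777816 -0.23564611]
[[0.4, -1.2], [-0.0, 0.1], [-0.5, -0.5], [0.1, -0.1], [0.0, -0.0], [0.1, -0.2], [-0.7, -0.6], [-1.9, 0.4], [-0.6, -1.4], [-1.6, -1.1], [-2.2, -1.0], [-0.4, -0.8], [-0.4, 0.1], [0.0, -0.4], [-1.4, -0.5], [0.9, -0.2], [-0.8, 0.5], [-0.0, 0.2], [0.3, 0.5], [-0.2, 0.2], [0.4, -2.1]]
[ 4.96857110e+01  3.14589727e+00 -3.06881713e-02  1.77076355e+02]
[[1.1, 1.7], [1.0, 0.9], [-0.6, -0.5], [-0.3, -1.3], [-0.2, 0.1], [0.1, -0.8], [0.1, 1.5], [-0.4, 0.7], [-1.2, -0.8], [0.8, -1.0]]
grip world [[ 0.55991367 -0.16631939  0.222     ]] [[ 0.59060043 -0.1769228   0.19      ]] [[ 0.55917919 -0.16937835  0.222     ]]
```

Emit:
play_rows --pt "4 -0.9 0" --pt "4 -0.9 0" --pt "0 0 0" --pt "0 0 0" --pt "0 0 0" --spin '[0, 0, 0, 0, 0]' --claw '[60, 60, 60, 60, 60]'

```text
time: 11.22
eef_pos: [0.5039, -0.1439, 0.3566]
ee_rot: [-0.005, 0.994, -0.111, 0.011]
ft_force: [-0.4, -0.2, 1.0]
grip_width: 0.051
```

```bash
python3 - <<'E'
from h import *
m=M("wrist");snap("wrist","w4",s=1.5);m2=M("wrist");print(np.abs(m['t']-m2['t']).max())
import pickle;pickle.dump(m,open("m4.pkl","wb"));o=status.get_obs();print(o['eef_pos'],o['ee_rot'])
E
```

```text
4.089871318075505e-05
[ 0.50384276 -0.14387491  0.35667944] [-0.00471298  0.99374746 -0.11100193  0.01106067]
```

View pics/w4.png

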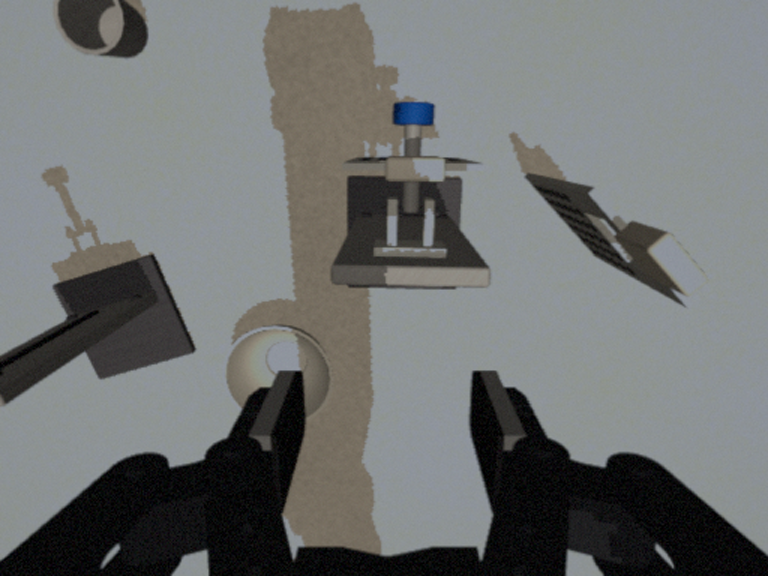

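```bash
python3 - <<'E'
from h import *
import pickle
m=pickle.load(open("m4.pkl","rb"));pa=[.51087,-.15778,-.2356]
def bp(u,z):
    u=cv2.undistortPoints(np.array([[u]],float)/1.5-.17,m['K'],m['D'])[0,0]
    d=m['R'].T@np.r_[u,1];c=-m['R'].T@m['t'];return c+d*(z-c[2])/d[2]
c,s=np.cos(pa[2]),np.sin(pa[2])
loc=lambda X:((X[0]-pa[0])*c+(X[1]-pa[1])*s,-(X[0]-pa[0])*s+(X[1]-pa[1])*c)
for n,u,z in (("grip",(415.5,168),.24),("gl",(386,168),.24),("gr",(445,168),.24),("knob",(413,113),.2),("pl",(333,275),.225),("pr",(490,278),.225),("platel",(346,161),.204),("plater",(481,162),.204)):
    X=bp(u,z);print(n,X.round(4),np.round(loc(X),4))
E
```

```text
grip [ 0.5632 -0.1707  0.24  ] [ 0.0539 -0.0004]
gl [ 0.5665 -0.1563  0.24  ] [0.0537 0.0144]
gr [ 0.56   -0.1851  0.24  ] [ 0.0541 -0.0151]
knob [ 0.5906 -0.1767  0.2   ] [0.082  0.0002]
pl [ 0.5153 -0.114   0.225 ] [-0.0059  0.0436]
pr [ 0.4944 -0.1998  0.225 ] [-0.0062 -0.0447]
platel [ 0.5737 -0.1342  0.204 ] [0.0556 0.0376]
plater [ 0.5563 -0.2087  0.204 ] [ 0.0561 -0.0389]
```

Emit:
play_rows --pt "3 -1.3 0" --pt "3 -1.4 0" --pt "0 0 -4" --pt "0 0 -3" --pt "0 0 -1" --pt "0 0 0" --spin '[-0.7, 0, 0, 0, 0, 0]' --claw '[60, 60, 60, 60, 60, 60]'

```text
time: 12.02
eef_pos: [0.5632, -0.1718, 0.2788]
ee_rot: [-0.002, 0.993, -0.118, 0.014]
ft_force: [0.2, 0.3, -0.3]
grip_width: 0.0511
```

Emit:
play_rows --pt "0 0.1 -3" --pt "0 0 -2.5" --pt "0 0 -1" --pt "0 0 -0.3" --pt "0 0 0" --spin '[0, 0, 0, 0, 0]' --claw '[60, 60, 60, 60, 60]'

```text
time: 12.65
eef_pos: [0.5679, -0.1721, 0.2185]
ee_rot: [-0.0, 0.993, -0.118, 0.021]
ft_force: [0.5, -0.4, 0.4]
grip_width: 0.0511
```

Emit:
play_rows --pt "-0.5 0.1 -0.4" --pt "-0.1 0 -0.4" --pt "0 0 0" --spin '[0, 0, 0]' --claw '[60, 60, 60]'

```text
time: 13.02
eef_pos: [0.5627, -0.1713, 0.2122]
ee_rot: [0.0, 0.993, -0.118, 0.023]
ft_force: [0.1, 0.6, -0.0]
grip_width: 0.0518
```

```bash
python3 - <<'E'
from h import *
o=status.get_obs();print(o['eef_pos'],o['ee_rot'],o['joints'].round(3))
snap("wrist","w5",s=1.5);snap("scene","s5",(140,100,300,300),3.5)
E
```

```text
[ 0.56267295 -0.17131552  0.21219944] [ 2.00780276e-04  9.92704854e-01 -1.18322107e-01  2.31713430e-02] [ 0.602  0.292 -0.439  1.787  0.139  1.046 -1.692]
```

View pics/w5.png

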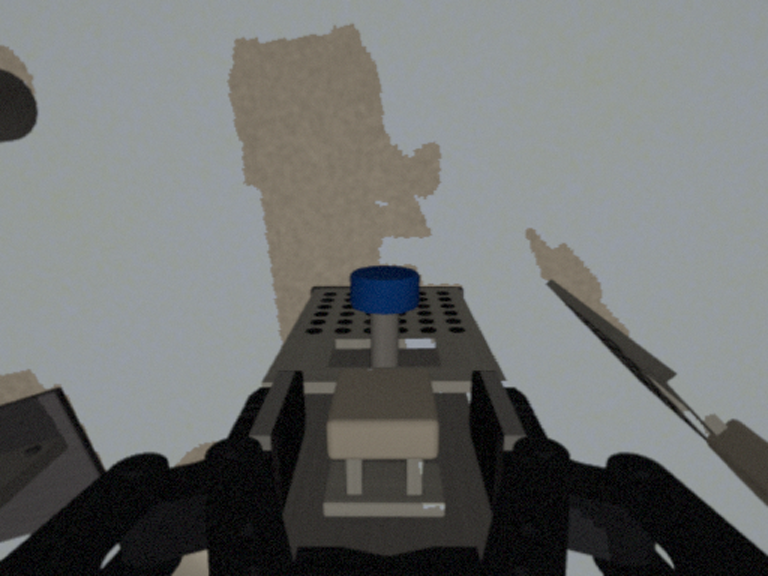

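View pics/s5.png

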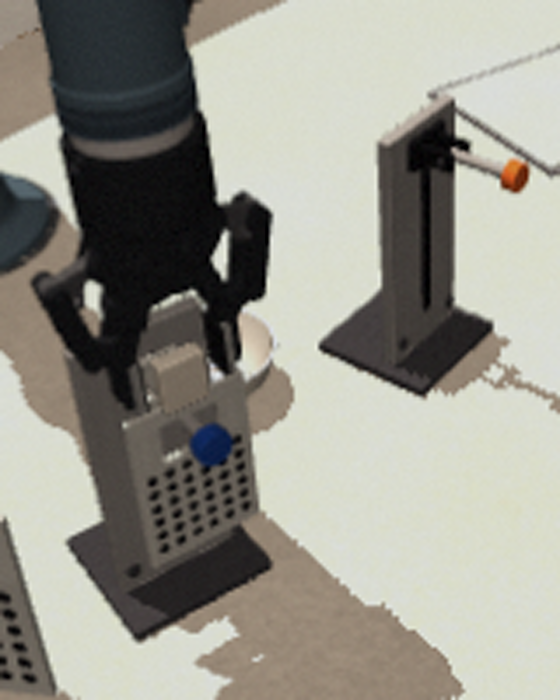

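Emit:
play_rows --pt "0 0 0" --pt "0 0 0" --pt "0 0 0" --pt "0 0 0" --pt "0 0 0" --pt "0 0 0" --spin '[0, 0, 0, 0, 0, 0]' --claw '[0, 0, 0, 0, 0, 0]' --force 40

```text
time: 13.88
eef_pos: [0.5633, -0.1711, 0.2128]
ee_rot: [0.0, 0.993, -0.118, 0.024]
ft_force: [1.0, 1.5, -0.0]
grip_width: 0.0294
```

Emit:
play_rows --pt "0 0 0.3" --pt "0 0 0.3" --pt "0 0 0.3" --pt "0 0 0" --pt "0 0 0" --spin '[0, 0, 0, 0, 0]' --claw '[0, 0, 0, 0, 0]'

```text
time: 14.5
eef_pos: [0.5617, -0.1711, 0.2204]
ee_rot: [-0.0, 0.993, -0.118, 0.022]
ft_force: [-0.0, 0.4, -2.5]
grip_width: 0.0294
```

Emit:
play_rows --pt "0 0 0.15" --pt "0 0 0" --spin '[0, 0]' --claw '[0, 0]'

```text
time: 14.75
eef_pos: [0.5616, -0.1711, 0.2218]
ee_rot: [-0.0, 0.993, -0.118, 0.022]
ft_force: [-0.5, 0.2, -2.4]
grip_width: 0.029
```

```bash
python3 - <<'E'
from h import *
o=status.get_obs();print(o['eef_pos'],o['ee_rot'],o['ft_force'])
snap("wrist","w6",s=1.5);snap("scene","s6",(150,180,230,270),7)
E
```

```text
[ 0.56156052 -0.17106056  0.22182717] [-1.23031840e-04  9.92752061e-01 -1.18241333e-01  2.15015489e-02] [-0.50347873  0.18073823 -2.43730548]
```

View pics/s6.png

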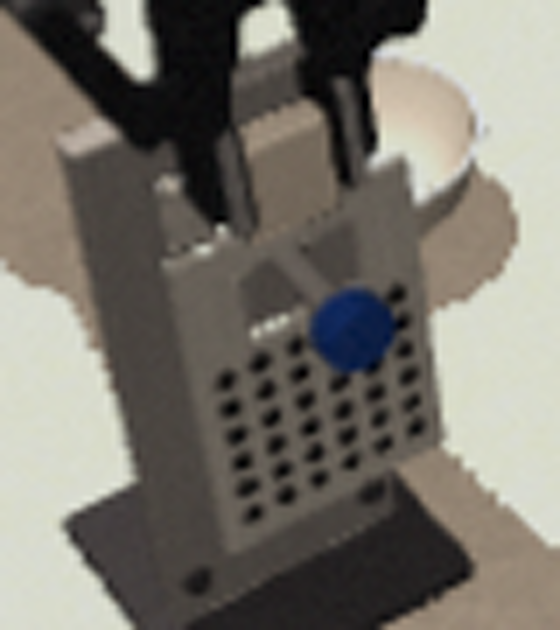

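View pics/w6.png

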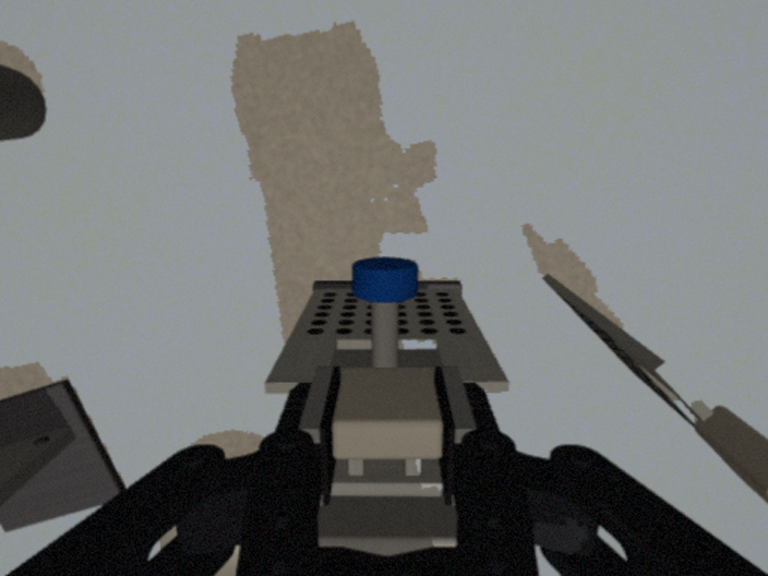

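Emit:
play_rows --pt "0.5 -0.12 0" --pt "0.5 -0.12 0" --pt "0.5 -0.12 0" --pt "0 0 0" --spin '[0, 0, 0, 0]' --claw '[0, 0, 0, 0]'

```text
time: 15.35
eef_pos: [0.5779, -0.175, 0.2216]
ee_rot: [-0.0, 0.993, -0.118, 0.022]
ft_force: [0.8, 0.1, -2.6]
grip_width: 0.0293
```

Emit:
play_rows --pt "0.4 -0.1 0.02" --pt "0.4 -0.1 0" --pt "0 0 0" --spin '[0, 0, 0]' --claw '[0, 0, 0]'

```text
time: 15.72
eef_pos: [0.5864, -0.1772, 0.2216]
ee_rot: [-0.0, 0.993, -0.118, 0.021]
ft_force: [0.5, 0.2, -2.2]
grip_width: 0.029
```

Emit:
play_rows --pt "0.4 -0.1 0" --pt "0.4 -0.1 0" --pt "0 0 0" --spin '[0, 0, 0]' --claw '[0, 0, 0]'

```text
time: 16.1
eef_pos: [0.5949, -0.1793, 0.2216]
ee_rot: [-0.0, 0.993, -0.118, 0.021]
ft_force: [0.2, 1.0, -3.4]
grip_width: 0.0294
```

Emit:
play_rows --pt "0.4 -0.1 0" --pt "0.4 -0.1 0" --pt "0 0 0" --spin '[0, 0, 0]' --claw '[0, 0, 0]'

```text
time: 16.48
eef_pos: [0.6034, -0.1815, 0.2216]
ee_rot: [-0.0, 0.993, -0.118, 0.021]
ft_force: [0.1, 0.5, -2.3]
grip_width: 0.0289
```

Emit:
play_rows --pt "0.5 -0.12 0" --pt "0.5 -0.12 0" --pt "0.5 -0.12 0" --pt "0 0 0" --spin '[0, 0, 0, 0]' --claw '[0, 0, 0, 0]'

```text
time: 16.98
eef_pos: [0.6196, -0.1854, 0.2215]
ee_rot: [-0.0, 0.993, -0.118, 0.021]
ft_force: [-0.1, 0.7, -1.7]
grip_width: 0.029
```

```bash
python3 - <<'E'
from h import *
o=status.get_obs();print(o['eef_pos'],o['ee_rot'],o['ft_force'])
snap("wrist","w7",s=1.5);snap("scene","s7",(140,160,250,290),5)
E
```

```text
[ 0.61961706 -0.18540668  0.22152229] [-2.70250816e-04  9.92732877e-01 -1.18428407e-01  2.13558740e-02] [-0.08453453  0.71256983 -1.69202152]
```

View pics/s7.png

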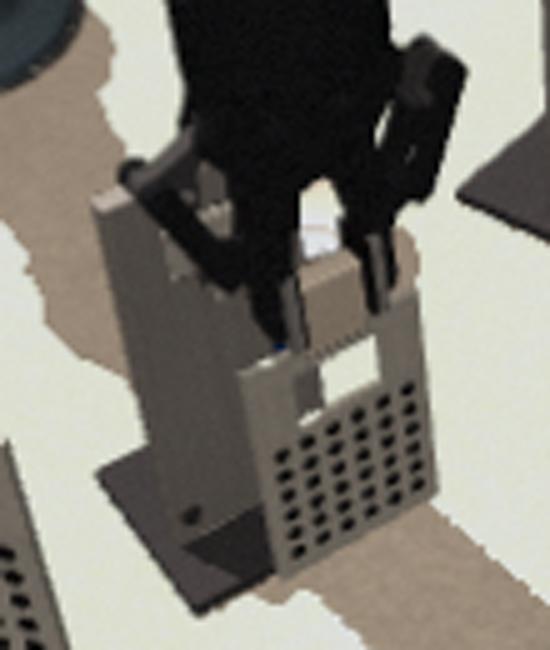

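View pics/w7.png

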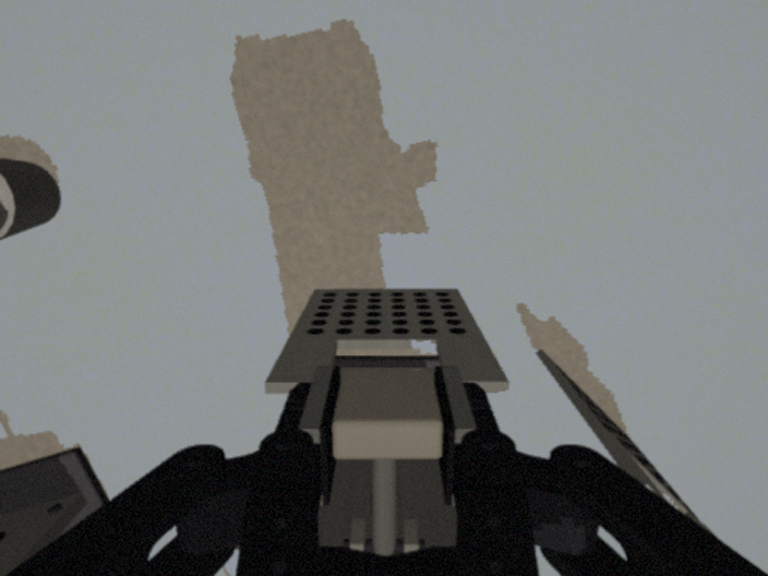

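Emit:
play_rows --pt "2 -0.4 1" --pt "1 0.5 1" --pt "0 3.5 0.5" --pt "0 4 0" --pt "0 4 0" --pt "0 4 0" --pt "0 4 0" --pt "0 4 0" --pt "0 4 0" --pt "0 3.5 0" --pt "0 1.5 0" --pt "0 0 0" --pt "0 0 0" --spin '[0, 0, 2.6, 2.6, 2.6, 2.6, 2.6, 2.6, 2.6, 0, 0, 0, 0]' --claw '[0, 0, 0, 0, 0, 0, 0, 0, 0, 0, 0, 0, 0]'

```text
time: 18.7
eef_pos: [0.6323, 0.1795, 0.2469]
ee_rot: [-0.006, 0.998, 0.065, 0.016]
ft_force: [-0.3, -1.5, -2.7]
grip_width: 0.0291
```

Emit:
play_rows --pt "-0.3 -1 -0.6" --pt "-0.3 -1 -0.5" --pt "0 0 0" --pt "0 0 0" --spin '[-2.8, 0, 0, 0]' --claw '[0, 0, 0, 0]'

```text
time: 19.2
eef_pos: [0.627, 0.15, 0.2341]
ee_rot: [-0.003, 0.999, 0.034, 0.015]
ft_force: [-0.1, 1.0, -2.2]
grip_width: 0.0295
```

```bash
cat > loc.py <<'E'
from h import *
def show():
    o=status.get_obs();p,w=o['eef_pos'],o['ee_rot'];yaw=2*np.arctan2(w[2],w[1])
    c,s=np.cos(.0802),np.sin(.0802);d=p[:2]-[.4876,.1485]
    print("t",o['time'],p.round(4),"yaw",yaw.round(3),"tiltz",(2*(w[1]*w[3]+w[0]*w[2])).round(3),(2*(w[2]*w[3]-w[0]*w[1])).round(3),"loc",d[0]*c+d[1]*s,-d[0]*s+d[1]*c,o['ft_force'].round(1))
E
python3 - <<'E'
from loc import *
show()
snap("wrist","w8",s=1.5);snap("scene","s8",(220,80,340,220),5)
E
```

```text
t 19.2 [0.627  0.15   0.2341] yaw 0.067 tiltz 0.03 0.008 loc 0.1390917694105283 -0.009640497148063618 [-0.1  1.  -2.2]
```

View pics/s8.png

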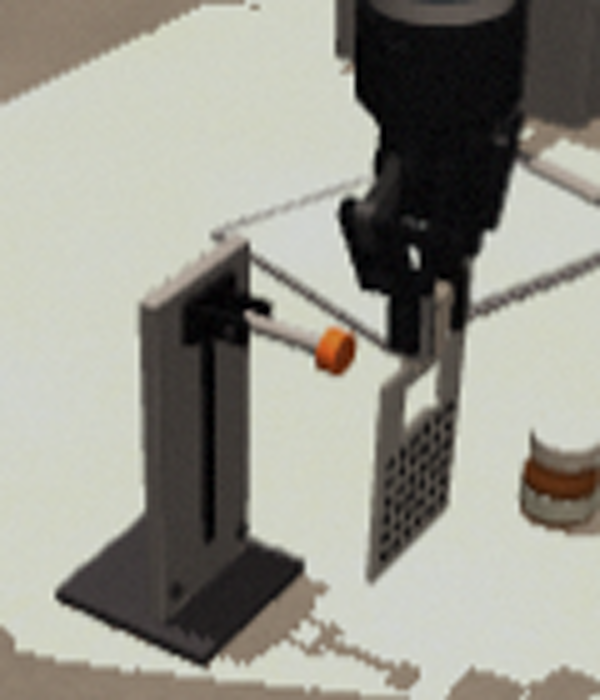

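View pics/w8.png

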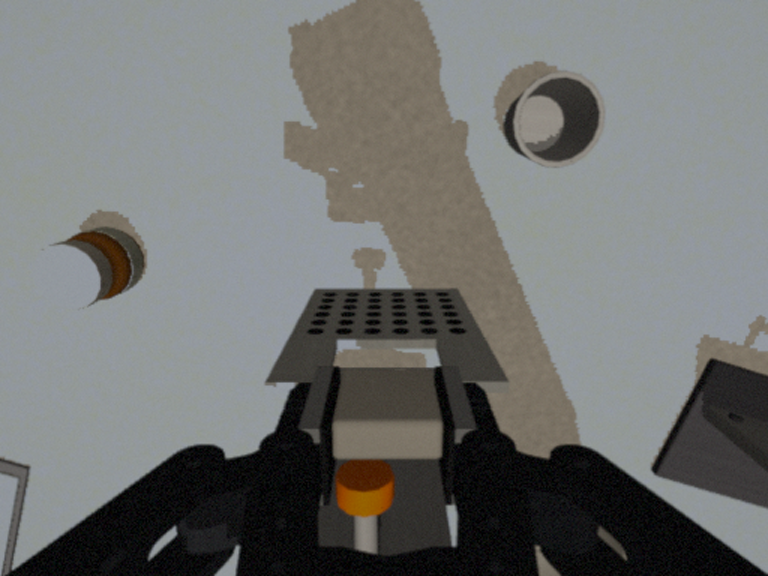

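Emit:
play_rows --pt "-0.1 0.95 0" --pt "0 0 0" --pt "0 0 0" --spin '[0.7, 0, 0]' --claw '[0, 0, 0]'

```text
time: 19.68
eef_pos: [0.626, 0.1626, 0.2347]
ee_rot: [-0.004, 0.999, 0.042, 0.016]
ft_force: [-0.1, -0.3, -2.4]
grip_width: 0.0291
```

```bash
python3 - <<'E'
from loc import *
show()
snap("wrist","w9",s=1.5)
E
```

```text
t 19.675 [0.626  0.1626 0.2347] yaw 0.084 tiltz 0.031 0.01 loc 0.13910971284913715 0.0030144579141773344 [-0.1 -0.3 -2.4]
```

View pics/w9.png

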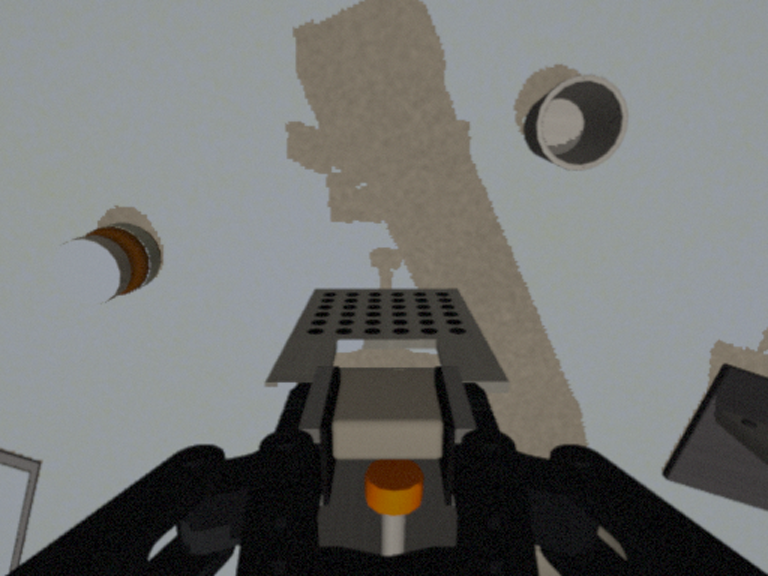

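Emit:
play_rows --pt "-0.5 -0.3 -0.08" --pt "-0.5 -0.04 0" --pt "-0.5 -0.04 0" --pt "-0.5 -0.04 0" --pt "-0.5 -0.04 0" --pt "-0.5 -0.04 0" --pt "-0.5 -0.04 0" --pt "0 0 0" --spin '[0, 0, 0, 0, 0, 0, 0, 0]' --claw '[0, 0, 0, 0, 0, 0, 0, 0]'

```text
time: 20.72
eef_pos: [0.5878, 0.157, 0.2341]
ee_rot: [-0.004, 0.999, 0.042, 0.016]
ft_force: [-0.4, 0.9, -2.6]
grip_width: 0.029
```

```bash
python3 - <<'E'
from loc import *
show()
snap("wrist","w10",s=1.5);snap("scene","s10",(230,80,330,200),6)
E
```

```text
t 20.725 [0.5878 0.157  0.2341] yaw 0.084 tiltz 0.031 0.01 loc 0.10057801895371063 0.00043748752578211605 [-0.4  0.9 -2.6]
```

View pics/s10.png

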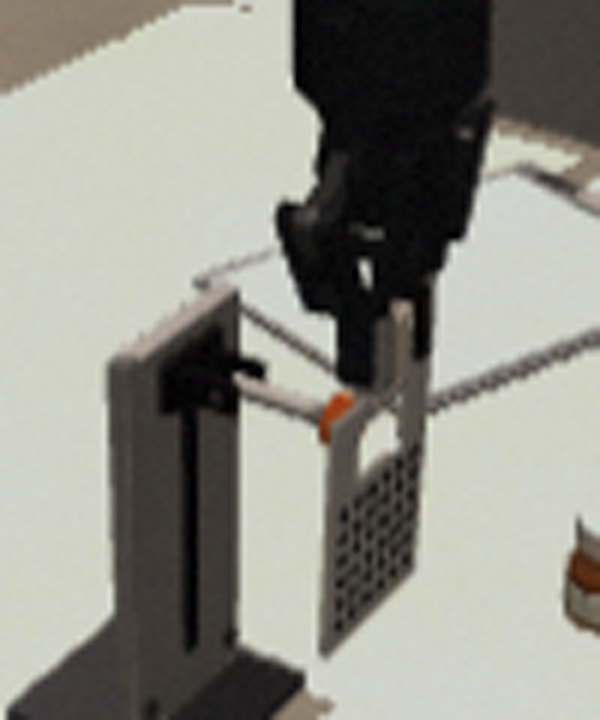

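Good line-up. Ease in through the knob, watching the force.

Emit:
play_rows --pt "-0.4 -0.03 0" --pt "-0.4 -0.03 0" --spin '[0, 0]' --claw '[0, 0]'

```text
time: 21.08
eef_pos: [0.5804, 0.1563, 0.2341]
ee_rot: [-0.004, 0.999, 0.042, 0.016]
ft_force: [0.1, 0.3, -1.8]
grip_width: 0.0294
```

Emit:
play_rows --pt "-0.3 -0.02 0" --pt "-0.3 -0.02 0" --spin '[0, 0]' --claw '[0, 0]'

```text
time: 21.32
eef_pos: [0.5739, 0.1559, 0.2341]
ee_rot: [-0.004, 0.999, 0.042, 0.016]
ft_force: [-0.6, 0.4, -1.7]
grip_width: 0.0292
```

Emit:
play_rows --pt "-0.3 -0.02 0" --pt "-0.3 -0.02 0" --spin '[0, 0]' --claw '[0, 0]'

```text
time: 21.58
eef_pos: [0.5674, 0.1555, 0.2341]
ee_rot: [-0.004, 0.999, 0.042, 0.016]
ft_force: [0.3, -0.1, -2.5]
grip_width: 0.0295
```

Emit:
play_rows --pt "-0.3 -0.02 0" --pt "-0.3 -0.02 0" --spin '[0, 0]' --claw '[0, 0]'

```text
time: 21.82
eef_pos: [0.5609, 0.1551, 0.2342]
ee_rot: [-0.004, 0.999, 0.042, 0.016]
ft_force: [-0.3, 0.1, -2.7]
grip_width: 0.029
```

Emit:
play_rows --pt "-0.4 -0.03 0" --pt "-0.4 -0.03 0" --spin '[0, 0]' --claw '[0, 0]'

```text
time: 22.08
eef_pos: [0.5524, 0.1545, 0.2342]
ee_rot: [-0.004, 0.999, 0.042, 0.016]
ft_force: [-0.9, 0.3, -1.9]
grip_width: 0.0292
```

Emit:
play_rows --pt "-0.4 -0.03 0" --pt "-0.4 -0.03 0" --pt "0 0 0" --spin '[0, 0, 0]' --claw '[0, 0, 0]'

```text
time: 22.45
eef_pos: [0.5434, 0.1539, 0.2342]
ee_rot: [-0.004, 0.999, 0.042, 0.016]
ft_force: [0.4, 0.7, -2.0]
grip_width: 0.0296
```

```bash
python3 - <<'E'
from loc import *
show()
snap("wrist","w11",s=1.5);snap("scene","s11",(230,80,330,200),6)
E
```

```text
t 22.45 [0.5434 0.1539 0.2342] yaw 0.084 tiltz 0.031 0.01 loc 0.056056401569649666 0.0009212121413181206 [ 0.4  0.7 -2. ]
```

View pics/s11.png

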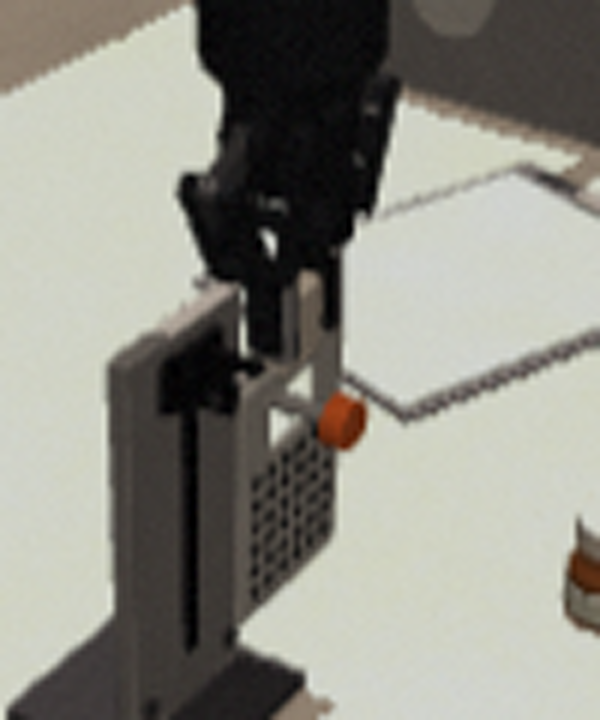

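View pics/w11.png

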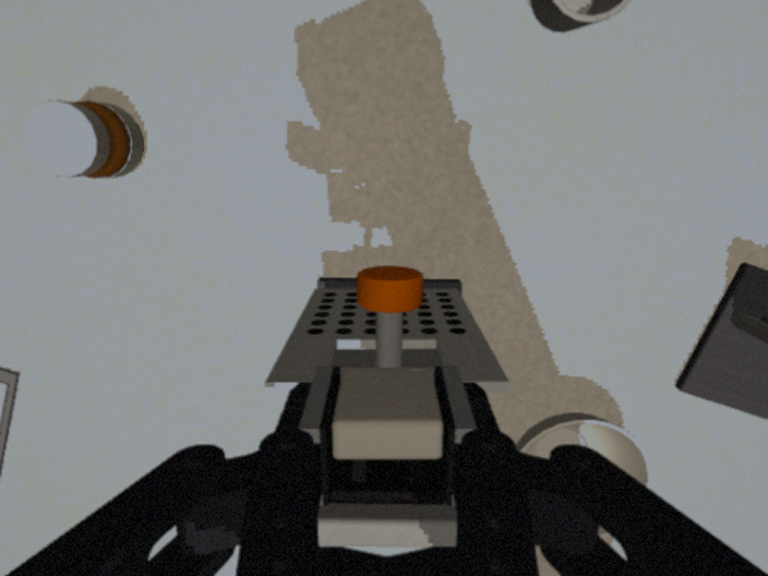

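Emit:
play_rows --pt "0 0 -0.3" --pt "0 0 -0.3" --pt "0 0 0" --spin '[0, 0, 0]' --claw '[0, 0, 0]'

```text
time: 22.92
eef_pos: [0.5441, 0.1538, 0.2277]
ee_rot: [-0.004, 0.999, 0.042, 0.016]
ft_force: [-0.0, -0.6, -2.7]
grip_width: 0.0292
```

Emit:
play_rows --pt "0 0 -0.15" --pt "0 0 0" --spin '[0, 0]' --claw '[0, 0]'

```text
time: 23.18
eef_pos: [0.5442, 0.1538, 0.226]
ee_rot: [-0.004, 0.999, 0.042, 0.016]
ft_force: [-0.8, 0.2, -2.7]
grip_width: 0.0291
```

Emit:
play_rows --pt "0 0 -0.15" --spin '[0]' --claw '[0]'

```text
time: 23.3
eef_pos: [0.5446, 0.1539, 0.2252]
ee_rot: [-0.005, 0.999, 0.042, 0.016]
ft_force: [-1.0, -0.3, 3.4]
grip_width: 0.0291
```

Emit:
play_rows --pt "0 0 0" --pt "0 0 0" --pt "0 0 0" --pt "0 0 0" --pt "0 0 0" --spin '[0, 0, 0, 0, 0]' --claw '[60, 60, 60, 60, 60]'

```text
time: 23.92
eef_pos: [0.546, 0.1546, 0.2268]
ee_rot: [-0.005, 0.999, 0.042, 0.018]
ft_force: [0.2, -0.3, -0.7]
grip_width: 0.0511
```

Emit:
play_rows --pt "0 0 1" --pt "0 0 3" --pt "0 0 4" --pt "0 0 4" --pt "0 0 0" --pt "0 0 0" --spin '[0, 0, 0, 0, 0, 0]' --claw '[60, 60, 60, 60, 60, 60]'

```text
time: 24.68
eef_pos: [0.5451, 0.1547, 0.3528]
ee_rot: [-0.005, 0.999, 0.042, 0.019]
ft_force: [0.2, -0.3, -1.0]
grip_width: 0.051
```

```bash
python3 - <<'E'
from loc import *
show()
snap("wrist","w12",s=1.5);snap("scene","s12",(230,80,330,200),6)
E
```

```text
t 24.675 [0.5451 0.1547 0.3528] yaw 0.084 tiltz 0.037 0.012 loc 0.057793928819092726 0.0015428559964876997 [ 0.2 -0.3 -1. ]
```

View pics/s12.png

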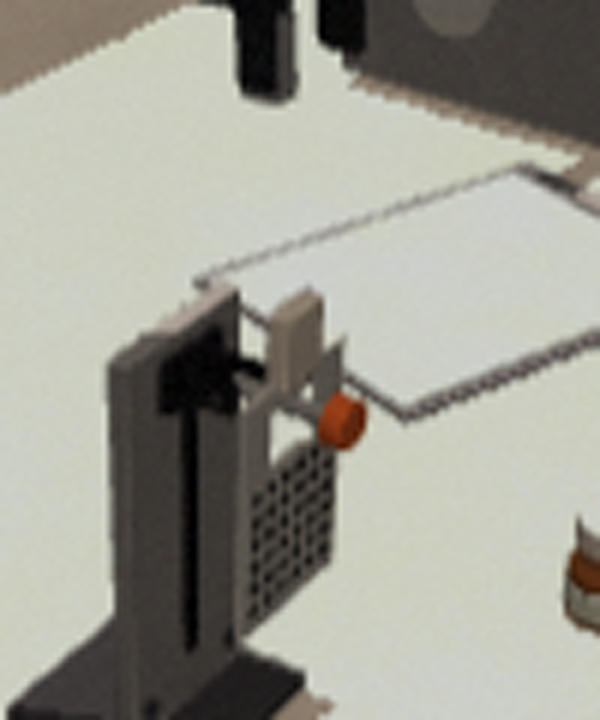

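View pics/w12.png

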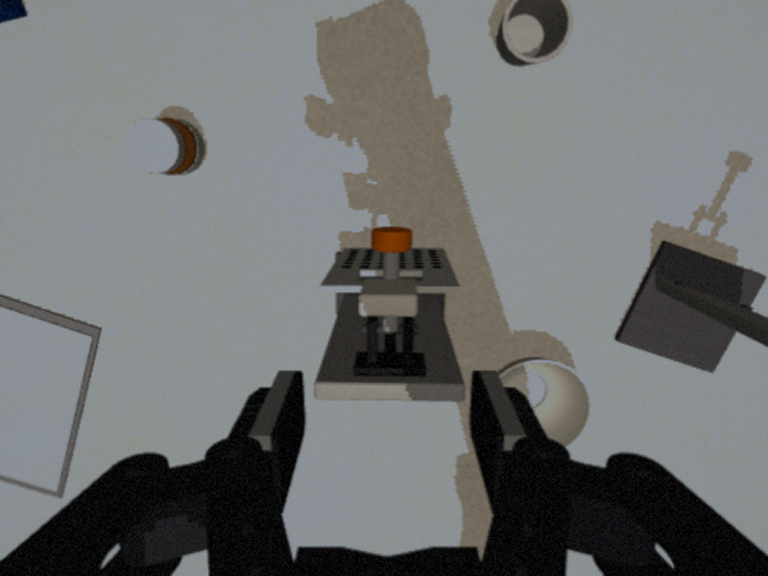

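Emit:
play_rows --pt "1 -4 0" --pt "1 -4 0" --pt "1 -4 0" --pt "1 -4 0" --pt "0.5 -4 0" --pt "0 -4 0" --pt "0 -4 0" --pt "0 -3 0" --pt "0 0 0" --pt "0 0 0" --spin '[-2.6, -2.6, -2.6, -2.6, -2.6, -2.6, -2.6, 0, 0, 0]' --claw '[55, 55, 55, 55, 55, 55, 55, 55, 55, 55]'

```text
time: 26.02
eef_pos: [0.5821, -0.1621, 0.3369]
ee_rot: [-0.005, 0.993, -0.119, 0.006]
ft_force: [0.5, 0.8, 0.1]
grip_width: 0.0468
```

```bash
sed -e 's/def show/def showa/' -e 's/\.0802/-.2356/g' -e 's/\[.4876,.1485\]/[.51087,-.15778]/' loc.py > loca.py; python3 - <<'E'
from loca import *
showa()
E
```

```text
t 26.025 [ 0.5821 -0.1621  0.3369] yaw -0.238 tiltz 0.013 0.008 loc 0.07030139301982374 0.012461534768042206 [0.5 0.8 0.1]
```

Emit:
play_rows --pt "0.85 -1.45 0" --pt "0 0 -3" --pt "0 0 -4" --pt "0 0 -2" --pt "0 0 0" --spin '[0, 0, 0, 0, 0]' --claw '[55, 55, 55, 55, 55]'

```text
time: 26.65
eef_pos: [0.5948, -0.1725, 0.2454]
ee_rot: [-0.005, 0.993, -0.114, 0.008]
ft_force: [1.0, -0.5, -0.2]
grip_width: 0.0468
```

```bash
python3 - <<'E'
from loca import *
showa();snap("wrist","w13",s=1.5)
E
```

```text
t 26.65 [ 0.5948 -0.1725  0.2454] yaw -0.228 tiltz 0.017 0.008 loc 0.08499410113087373 0.005300386285539157 [ 1.  -0.5 -0.2]
```

View pics/w13.png

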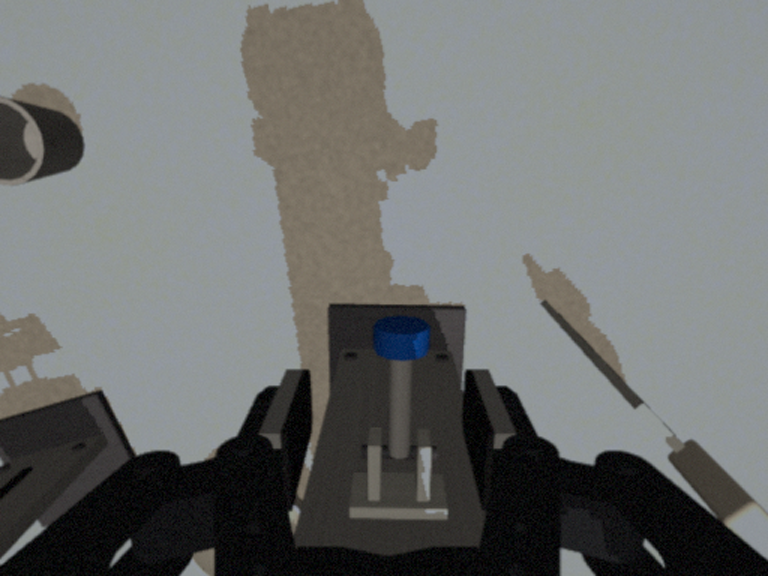

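Emit:
play_rows --pt "-0.4 -0.45 -1" --pt "0 0 -2.5" --pt "0 0 -2" --pt "0 0 -0.7" --pt "0 0 -0.3" --pt "0 0 0" --spin '[-0.4, 0, 0, 0, 0, 0]' --claw '[55, 55, 55, 55, 55, 55]'

```text
time: 27.45
eef_pos: [0.5956, -0.1796, 0.1862]
ee_rot: [-0.003, 0.993, -0.118, 0.015]
ft_force: [-0.5, -0.2, 0.2]
grip_width: 0.0472
```

```bash
python3 - <<'E'
from loca import *
showa();snap("wrist","w14",s=1.5)
E
```

```text
t 27.45 [ 0.5956 -0.1796  0.1862] yaw -0.236 tiltz 0.031 0.003 loc 0.08751561843886584 -0.0013848519037050824 [-0.5 -0.2  0.2]
```

View pics/w14.png

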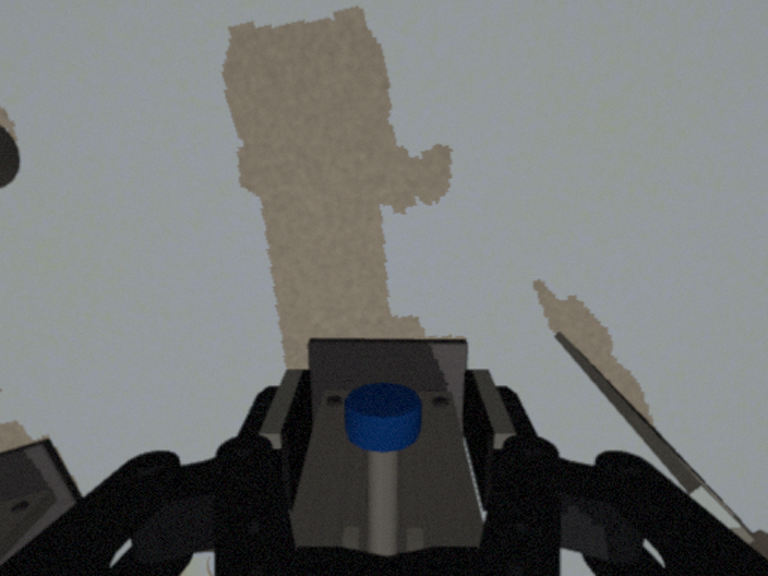

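Emit:
play_rows --pt "-0.5 0.2 -0.5" --pt "0 0 -0.5" --pt "0 0 -0.4" --pt "0 0 0" --pt "0 0 0" --spin '[0, 0, 0, 0, 0]' --claw '[55, 55, 55, 55, 30]'

```text
time: 28.12
eef_pos: [0.5913, -0.1775, 0.173]
ee_rot: [-0.003, 0.993, -0.118, 0.017]
ft_force: [0.3, 0.5, -0.2]
grip_width: 0.0301
```

Emit:
play_rows --pt "0 0 0" --pt "0 0 0" --pt "0 0 0" --pt "0 0 0" --spin '[0, 0, 0, 0]' --claw '[20, 20, 20, 20]' --force 20

```text
time: 28.62
eef_pos: [0.5914, -0.1771, 0.173]
ee_rot: [-0.003, 0.993, -0.117, 0.017]
ft_force: [-0.2, 0.3, -0.8]
grip_width: 0.023
```

```bash
python3 - <<'E'
from loca import *
showa();print(status.get_obs()['grip_width'])
E
```

```text
t 28.625 [ 0.5914 -0.1771  0.173 ] yaw -0.235 tiltz 0.034 0.002 loc 0.08279749731516668 5.6593860941735186e-05 [-0.2  0.3 -0.8]
0.023032928853612324
```

Emit:
play_rows --pt "-0.04 0.01 0.68" --pt "-0.12 0.03 0.67" --pt "-0.2 0.05 0.64" --spin '[0, 0, 0]' --claw '[20, 20, 20]'

```text
time: 29.0
eef_pos: [0.5874, -0.176, 0.1912]
ee_rot: [-0.004, 0.993, -0.117, 0.016]
ft_force: [2.7, 0.3, -5.1]
grip_width: 0.0226
```

```bash
python3 - <<'E'
from loca import *
showa();print(status.get_obs()['grip_width'])
snap("scene","s15",(150,150,240,270),6)
E
```

```text
t 29.0 [ 0.5874 -0.176   0.1912] yaw -0.235 tiltz 0.033 0.003 loc 0.0786645043732499 0.0001044457369946683 [ 2.7  0.3 -5.1]
0.022571358931582998
```

View pics/s15.png

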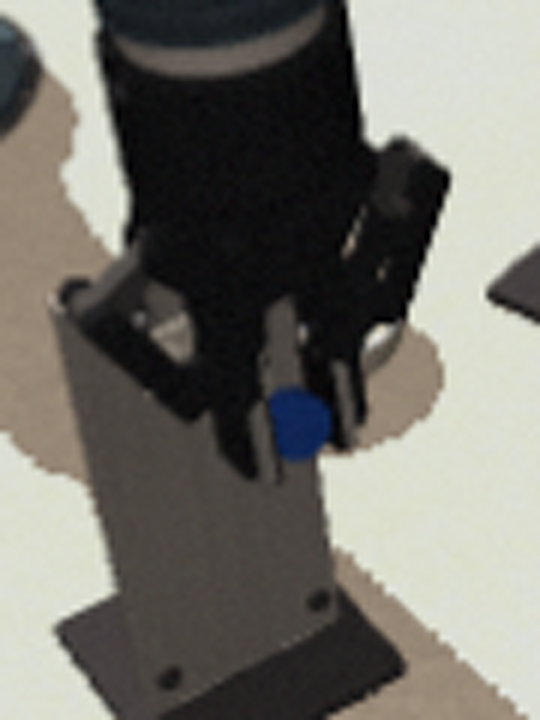

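Emit:
play_rows --pt "-0.26 0.06 0.7" --pt "-0.34 0.08 0.6" --pt "-0.4 0.1 0.55" --pt "-0.46 0.11 0.5" --spin '[0, 0, 0, 0]' --claw '[15, 15, 15, 15]' --force 30

```text
time: 29.55
eef_pos: [0.571, -0.1721, 0.2162]
ee_rot: [-0.004, 0.993, -0.117, 0.016]
ft_force: [3.3, -0.1, -7.6]
grip_width: 0.0226
```

```bash
python3 - <<'E'
from loca import *
showa();print(status.get_obs()['grip_width'])
E
```

```text
t 29.55 [ 0.571  -0.1721  0.2162] yaw -0.235 tiltz 0.032 0.003 loc 0.061768915798457474 0.00010192580892970024 [ 3.3 -0.1 -7.6]
0.02258393082774573
```

Emit:
play_rows --pt "-0.56 0.13 0.44" --pt "-0.6 0.14 0.31" --pt "-0.61 0.14 0.23" --spin '[0, 0, 0]' --claw '[15, 15, 15]'

```text
time: 29.92
eef_pos: [0.5535, -0.1678, 0.2278]
ee_rot: [-0.003, 0.993, -0.117, 0.018]
ft_force: [4.1, -0.9, -6.8]
grip_width: 0.0219
```

```bash
python3 - <<'E'
from loca import *
showa();print(status.get_obs()['grip_width'])
E
```

```text
t 29.925 [ 0.5535 -0.1678  0.2278] yaw -0.235 tiltz 0.036 0.003 loc 0.04380488097975208 0.0001685574494225961 [ 4.1 -0.9 -6.8]
0.021947687096164573
```

Emit:
play_rows --pt "-0.6 0.14 0" --pt "-0.5 0.12 0.03" --spin '[0, 0]' --claw '[15, 15]'

```text
time: 30.18
eef_pos: [0.5445, -0.1656, 0.2306]
ee_rot: [-0.003, 0.993, -0.117, 0.021]
ft_force: [2.7, -1.5, -6.5]
grip_width: 0.0214
```

Emit:
play_rows --pt "-0.3 0.07 0" --spin '[0]' --claw '[15]'

```text
time: 30.3
eef_pos: [0.5416, -0.165, 0.2311]
ee_rot: [-0.003, 0.993, -0.117, 0.022]
ft_force: [1.0, -0.1, -4.9]
grip_width: 0.0207
```

Emit:
play_rows --pt "-0.2 0.05 0" --spin '[0]' --claw '[15]'

```text
time: 30.42
eef_pos: [0.5375, -0.164, 0.231]
ee_rot: [-0.003, 0.993, -0.117, 0.019]
ft_force: [-6.0, 1.5, -0.3]
grip_width: 0.0154
```

```bash
python3 - <<'E'
from loca import *
showa();print(status.get_obs()['grip_width'])
snap("scene","s16",(150,140,240,260),6)
E
```

```text
t 30.425 [ 0.5375 -0.164   0.231 ] yaw -0.234 tiltz 0.039 0.001 loc 0.027297856577252134 0.00016756180426952 [-6.   1.5 -0.3]
0.015433787385348419
```

View pics/s16.png

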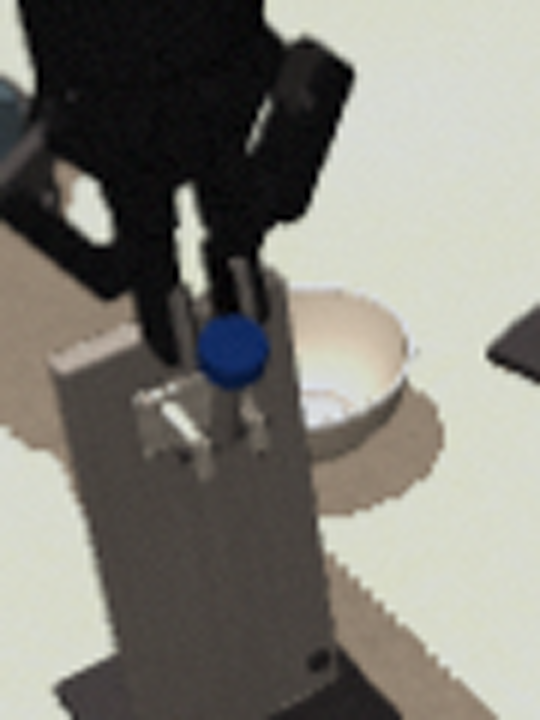

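Emit:
play_rows --pt "0 0 0" --pt "0 0 0" --pt "0 0 1" --pt "0 0 4" --pt "2 -0.5 2" --pt "3 -0.7 0" --pt "1 -0.3 0" --pt "0 0 0" --spin '[0, 0, 0, 0, 0, 0, 0, 0]' --claw '[50, 50, 50, 50, 0, 0, 0, 0]'

```text
time: 31.48
eef_pos: [0.5982, -0.1798, 0.3096]
ee_rot: [-0.002, 0.993, -0.118, 0.02]
ft_force: [-0.6, 0.0, -0.8]
grip_width: -0.0
```

```bash
python3 - <<'E'
from loca import *
showa();print(status.get_obs()['grip_width'])
snap("wrist","w17",s=1.5)
E
```

```text
t 31.475 [ 0.5982 -0.1798  0.3096] yaw -0.237 tiltz 0.041 -0.001 loc 0.09007282871025923 -0.001034907089658886 [-0.6  0.  -0.8]
-1.5141899768893953e-05
```

View pics/w17.png

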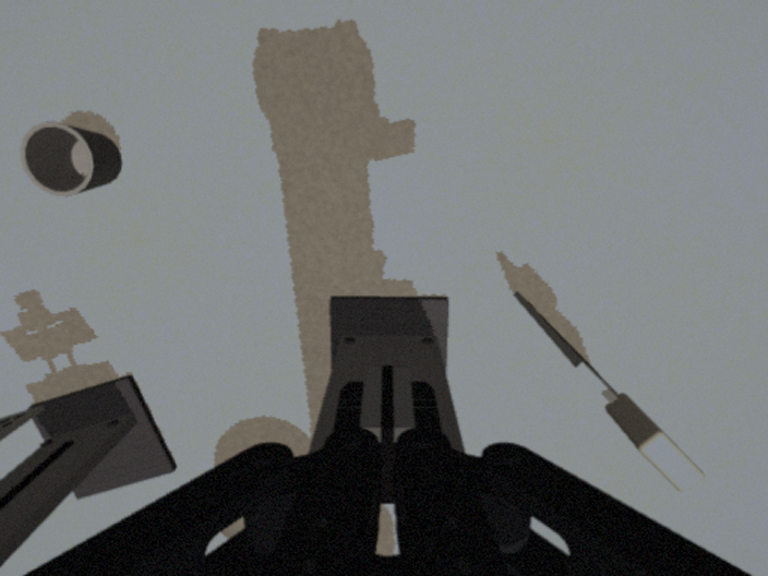

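Now down in front of the knob (local x 90, clear) and push it back.

Emit:
play_rows --pt "0 0.1 -3" --pt "0 0 -3" --pt "0 0 -1.3" --pt "0 0 0" --spin '[0, 0, 0, 0]' --claw '[0, 0, 0, 0]'

```text
time: 32.02
eef_pos: [0.5947, -0.1782, 0.2356]
ee_rot: [-0.002, 0.993, -0.118, 0.019]
ft_force: [-0.2, -0.6, -0.1]
grip_width: 0.0001
```

```bash
python3 - <<'E'
from loca import *
showa();snap("scene","s18",(150,140,240,260),6)
E
```

```text
t 32.025 [ 0.5947 -0.1782  0.2356] yaw -0.237 tiltz 0.038 -0.001 loc 0.08630275585337861 -0.00025965606426646415 [-0.2 -0.6 -0.1]
```

View pics/s18.png

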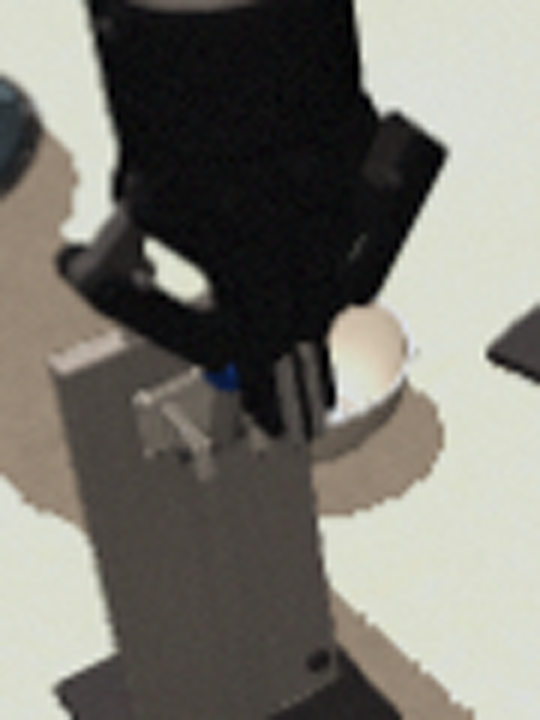

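Emit:
play_rows --pt "-0.5 0.12 0" --pt "-0.5 0.12 0" --pt "-0.5 0.12 0" --pt "-0.5 0.12 0" --spin '[0, 0, 0, 0]' --claw '[0, 0, 0, 0]'

```text
time: 32.58
eef_pos: [0.5778, -0.1739, 0.241]
ee_rot: [-0.001, 0.993, -0.118, 0.025]
ft_force: [4.6, -1.5, 0.4]
grip_width: 0.0002
```

Emit:
play_rows --pt "-0.4 0.1 0" --pt "-0.4 0.1 0" --spin '[0, 0]' --claw '[0, 0]'

```text
time: 32.83
eef_pos: [0.5731, -0.1728, 0.2437]
ee_rot: [-0.0, 0.993, -0.118, 0.03]
ft_force: [4.2, -1.5, 0.5]
grip_width: 0.0002
```

Emit:
play_rows --pt "-0.3 0.07 0" --spin '[0]' --claw '[0]'

```text
time: 32.95
eef_pos: [0.5711, -0.1723, 0.2447]
ee_rot: [0.0, 0.992, -0.118, 0.032]
ft_force: [4.7, -1.3, 2.2]
grip_width: -0.0002
```

Emit:
play_rows --pt "-0.2 0.05 0" --spin '[0]' --claw '[0]'

```text
time: 33.08
eef_pos: [0.5696, -0.1719, 0.2454]
ee_rot: [0.0, 0.992, -0.118, 0.033]
ft_force: [3.9, -1.7, 1.3]
grip_width: -0.0003
```

Emit:
play_rows --pt "-0.2 0.05 0" --spin '[0]' --claw '[0]'

```text
time: 33.2
eef_pos: [0.5681, -0.1715, 0.2459]
ee_rot: [0.0, 0.992, -0.118, 0.034]
ft_force: [4.3, -2.1, 2.9]
grip_width: 0.0004
```

```bash
python3 - <<'E'
from loca import *
showa()
E
```

```text
t 33.2 [ 0.5681 -0.1715  0.2459] yaw -0.237 tiltz 0.067 -0.009 loc 0.058830478169504936 3.503362095268886e-07 [ 4.3 -2.1  2.9]
```

Emit:
play_rows --pt "-0.3 0.07 -0.3" --pt "-0.3 0.07 -0.3" --spin '[0, 0]' --claw '[0, 0]'

```text
time: 33.45
eef_pos: [0.565, -0.1706, 0.2427]
ee_rot: [0.001, 0.992, -0.118, 0.038]
ft_force: [5.5, -1.1, 4.4]
grip_width: 0.0001
```

Emit:
play_rows --pt "-0.3 0.07 -0.2" --spin '[0]' --claw '[0]'

```text
time: 33.58
eef_pos: [0.5631, -0.1701, 0.242]
ee_rot: [0.001, 0.992, -0.118, 0.039]
ft_force: [3.8, -1.3, 4.0]
grip_width: -0.0
```

```bash
python3 - <<'E'
from loca import *
showa()
E
```

```text
t 33.575 [ 0.5631 -0.1701  0.242 ] yaw -0.237 tiltz 0.078 -0.011 loc 0.05369516447539692 0.00022227450878825952 [ 3.8 -1.3  4. ]
```

Emit:
play_rows --pt "-0.3 0.07 -0.1" --spin '[0]' --claw '[0]'

```text
time: 33.7
eef_pos: [0.561, -0.1695, 0.242]
ee_rot: [0.001, 0.992, -0.118, 0.041]
ft_force: [4.8, -1.1, 4.2]
grip_width: 0.0004
```

Emit:
play_rows --pt "-0.3 0.07 -0.1" --spin '[0]' --claw '[0]'

```text
time: 33.83
eef_pos: [0.5584, -0.1688, 0.2416]
ee_rot: [0.001, 0.992, -0.118, 0.041]
ft_force: [5.5, -1.1, 4.1]
grip_width: -0.0
```

Emit:
play_rows --pt "-0.3 0.07 -0.1" --spin '[0]' --claw '[0]'

```text
time: 33.95
eef_pos: [0.5582, -0.1688, 0.2419]
ee_rot: [0.002, 0.992, -0.118, 0.045]
ft_force: [11.6, -2.8, 0.4]
grip_width: -0.0002
```

Emit:
play_rows --pt "-0.3 0.07 -0.1" --spin '[0]' --claw '[0]'

```text
time: 34.08
eef_pos: [0.5583, -0.1689, 0.242]
ee_rot: [0.002, 0.992, -0.118, 0.049]
ft_force: [11.7, -2.9, -0.6]
grip_width: -0.0
```

```bash
python3 - <<'E'
from loca import *
showa()
E
```

```text
t 34.075 [ 0.5583 -0.1689  0.242 ] yaw -0.237 tiltz 0.098 -0.016 loc 0.04867229222570986 0.00028990289154006733 [11.7 -2.9 -0.6]
```

Emit:
play_rows --pt "0.5 -0.12 0" --pt "1.5 -0.4 0" --pt "2 -0.5 1" --pt "3 -0.5 4" --pt "3 -3 4" --pt "0 -4 3" --pt "0 -4 0" --pt "0 0 0" --pt "0 0 0" --spin '[0, 0, 0, 0, 0, 0, 0, 0, 0]' --claw '[0, 0, 0, 0, 0, 0, 0, 0, 0]'

```text
time: 35.2
eef_pos: [0.6447, -0.2912, 0.3437]
ee_rot: [-0.004, 0.993, -0.116, 0.019]
ft_force: [-0.7, 0.3, -0.4]
grip_width: -0.0002
```

```bash
python3 - <<'E'
from loca import *
showa()
a=cams.snapshot("scene")[:,:,::-1];b=cams.snapshot("top")[:,:,::-1]
r=lambda im,x,y:cv2.resize(im[y:y+110,x:x+75],(375,550),interpolation=2)
cv2.imwrite("pics/s20.png",np.hstack([r(a,150,170),r(a,235,100)]))
q=lambda im,x,y:cv2.resize(im[y:y+90,x:x+90],(400,400),interpolation=2)
cv2.imwrite("pics/t20.png",np.hstack([q(b,170,165),q(b,290,160)]))
cv2.imwrite("pics/tf.png",b)
E
```

```text
t 35.2 [ 0.6447 -0.2912  0.3437] yaw -0.232 tiltz 0.039 0.003 loc 0.1612852111709931 -0.09849166249502347 [-0.7  0.3 -0.4]
```

View pics/s20.png

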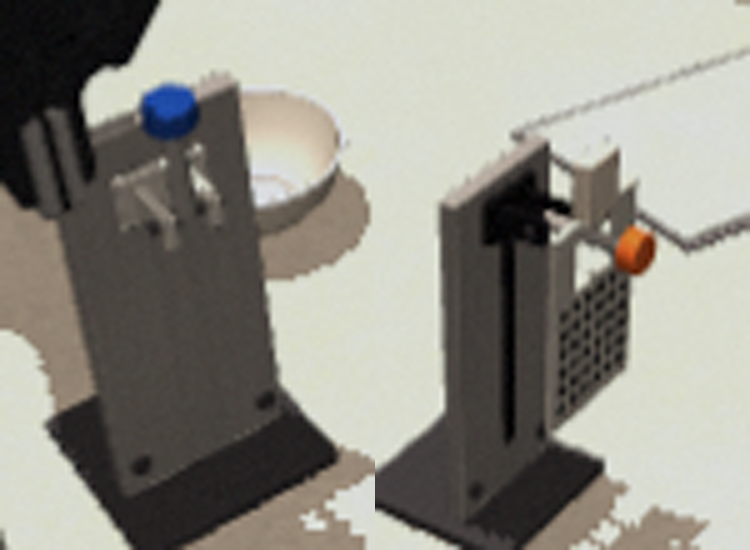

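View pics/t20.png

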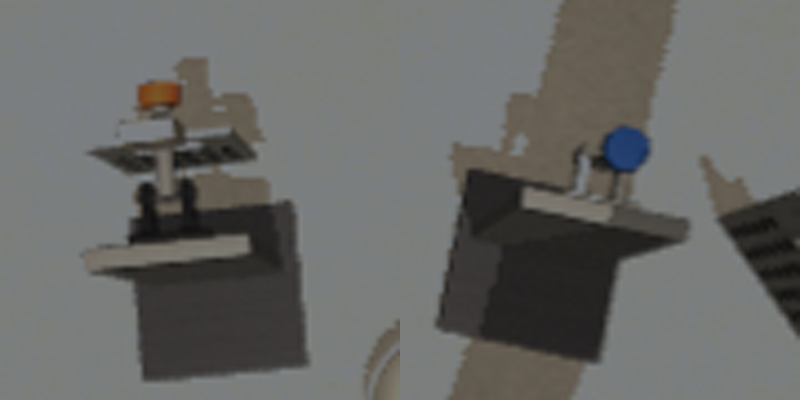

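```bash
python3 - <<'E'
from h import *
t,s=M("top"),M("scene");pa=[.51087,-.15778,-.2356]
for q in(0,.1,.2):
    X=T(pa,[26+56*np.sin(q),0,190+56*np.cos(q)]);print(q,proj(t,X),proj(s,X))
k,r=tri([(t,[340.7,192.9]),(s,[183.6,192])]);d=k[:2]-pa[:2];c,sn=np.cos(pa[2]),np.sin(pa[2])
print(k,r,d[0]*c+d[1]*sn,-d[0]*sn+d[1]*c)
E
```

```text
0 [[340.19897626 192.92551743]] [[182.69317711 191.87029424]]
0.1 [[340.5972597  190.60023148]] [[184.01655505 193.31230124]]
0.2 [[340.93632443 188.3397854 ]] [[185.37445059 194.96766998]]
[ 0.5371422  -0.16384338  0.24606268] [-0.52275856 -0.40231256 -0.58499622  0.03074743] 0.026961767308669993 0.00023674655988691756
```

```bash
python3 - <<'E'
from plant import arm,status
print(arm.finish_job(), status.get_obs()['time'])
E
```

```text
the job is handed in; nothing more can be done
the job is handed in; nothing more can be done
```

The job is done and handed in at about 35 s of the 72 s allowed. No verdict was reported.

- **Orange peg:** I felt the top of the folded knob at z 265 mm and swung the peg down until it hit its stop at about 13 N. Those two touches put the hinge at about 202 mm.
- **Plate:** I lifted the smaller plate off the blue peg and hung it on the orange one. It passed both knobs with almost no side force and touched the rod at the expected height. After release the pictures show it hanging upright by its slot, about 55 mm in front of the post and near its middle.
- **Blue peg:** The first fold, gripping the knob, slipped partway. I finished it by pushing with the closed fingers until it hit the stop at about 12 N. The last pictures put the knob 27 mm in front of the post face, against 26 mm when fully folded, so it is about 0.02 rad from flat.
- **Checks:**
  - No push read more than about 14 N in total at the wrist, and the highest upward reading during the orange-peg swing was 12.7 N, under the 20 N that slips the bracket.
  - I did not measure the bracket's position afterwards.
  - The bowl, jar and beaker were never touched on purpose; I did not re-measure them.
  - Apart from the slipped grip, the checks agreed. The tool tilted up to about 0.1 rad during the last push and returned to about 0.04 rad once clear of the peg.

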